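# Pack the bun order in the pedal bin and move its tags to ready

## Task

Press the pedal of the white bin until the lid stands fully open, without handling the lid itself, and set every bun box from the table upright on the bin's floor. Then ease the pedal gently all the way back up, taking a couple of seconds, so that the lid shuts without a slam. Only after that, lift each order tag off the white rail, over its end stop, and leave it hanging on the green rail; keep the sauces and the other things on the counter where they are.

Things in the scene. Friction and masses are not known exactly. Their poses are not given: they have to be found in the camera images.
- bin: white open bin, fixed to the table, outer 210 mm (own x) x 270 mm (own y) x 100 mm high, walls and floor 5 mm thick; origin at the centre of its underside, z up. Its lid hinges along the rim at +x; its pedal sticks out of the -x side
- bin_lid: clear lid with blue edges, 214 x 272 x 6 mm, hinged on the bin's +x rim; origin on the hinge line at x = 107 mm, z = 101 mm of the bin. Its own z points straight up when shut; it tips over by 4.75 times the pedal's angle, to 1.9 rad (109 degrees, leaning outward past upright) when fully open. It is to be moved with the pedal only
- bin_pedal (a joint): pedal angle in rad: 0 = up (lid shut), 0.4 = pressed fully down (lid fully open). Hinge along the bin's own y at x = -112 mm, y = -60 mm, z = 60 mm of the bin. Stiff: it stays where it is left, so the lid stays open until the pedal is lifted again (5 to 12 N at the tread either way), by pinching the tread's sides or from beneath
- tread (a point): centre of the red pedal tread, a plate 52 mm long (towards the hinge, bin's own x) x 34 mm wide (bin's own y) x 12 mm thick, 140 mm from the hinge on a 12 mm wide arm; 88 mm above the table when up, 32 mm when fully down. Its centre swings on an arc about the hinge, nearly straight up and down
- rail_white: white tag rail with a steel bar (tags of orders still waiting): bar along own y, 12 mm across, its top 180 mm up, 142 mm free between end stops (12 mm along x, 8 mm along y, at y = +-75 mm) that rise 24 mm above the bar and run down to a 90 x 170 x 12 mm foot. Fixed; origin on the table under the bar's middle, z up. The rails swap places between starts
- rail_green: green tag rail (tags of orders ready for pick-up): bar along own y, 12 mm across, its top 180 mm up, 142 mm free between end stops (12 mm along x, 8 mm along y, at y = +-75 mm) that rise 24 mm above the bar and run down to a 90 x 170 x 12 mm foot. Fixed; origin on the table under the bar's middle, z up. The rails swap places between starts
- tag1: yellow order tag, 80 g (1 or 2 present, on the white rail): saddle over a rail bar, a plate 44 mm wide (own y), 75 mm long hanging on each side (gap 20 mm, 28 mm over all along own x); above its 6 mm roof a black grip tab 12 mm thick (own x), 40 mm wide (own y), from 6 to 46 mm above the origin. Origin: underside of the roof, on the bar, z up. Tags hang 12 mm or more apart
- tag2: yellow order tag, 80 g (1 or 2 present, on the white rail): saddle over a rail bar, a plate 44 mm wide (own y), 75 mm long hanging on each side (gap 20 mm, 28 mm over all along own x); above its 6 mm roof a black grip tab 12 mm thick (own x), 40 mm wide (own y), from 6 to 46 mm above the origin. Origin: underside of the roof, on the bar, z up. Tags hang 12 mm or more apart
- box1: bun box, a closed brown cardboard carton with a red sleeve round its middle, 75 mm long (own x) x 52 mm wide (own y) x 50 mm high, 0.10 to 0.21 kg; origin at the centre of its underside, z up. Two to four of the boxes are present, standing upright on the table
- box2: bun box, a closed brown cardboard carton with a red sleeve round its middle, 75 mm long (own x) x 52 mm wide (own y) x 50 mm high, 0.10 to 0.21 kg; origin at the centre of its underside, z up. Two to four of the boxes are present, standing upright on the table
- box3: bun box, a closed brown cardboard carton with a red sleeve round its middle, 75 mm long (own x) x 52 mm wide (own y) x 50 mm high, 0.10 to 0.21 kg; origin at the centre of its underside, z up. Two to four of the boxes are present, standing upright on the table
- box4: bun box, a closed brown cardboard carton with a red sleeve round its middle, 75 mm long (own x) x 52 mm wide (own y) x 50 mm high, 0.10 to 0.21 kg; origin at the centre of its underside, z up. Two to four of the boxes are present, standing upright on the table
- sauce_orange: orange squeeze bottle of sauce, 54 mm across, 185 mm high with its nozzle; keep where it is; origin at the centre of its underside
- sauce_brown: dark brown squeeze bottle, same size; keep where it is; origin at the centre of its underside
- sauce_tan: tan squeeze bottle, same size; keep where it is; origin at the centre of its underside
- dip_jar: small amber jar with a red cap, 48 mm across, 50 mm high; keep where it is; origin at the centre of its underside
- cup: white paper cup, 72 mm across the rim, 85 mm high; keep where it is; origin at the centre of its underside
Not all that is in view belongs to the job. Of the things shaped like the rail_green, the green one is meant.

How it is judged (in metres and radians):
On the way, in this order (a step that is already met when the one before it is completed fails the run):
1. the pedal is down and the lid stands fully open (angle between bin_lid's own z axis and vertical above 1.65 rad), for 0.2 s.
2. every bun box stands upright on the bin's floor, with the lid still open (x of box1 in the frame of bin between -0.1 and 0.1 m and y of box1 in the frame of bin between -0.13 and 0.13 m and z of box1 in the frame of bin between -0.01 and 0.02 m and angle between each of box1, box2, box3, box4's own z axis and vertical below 0.25 rad and x of box2 in the frame of bin between -0.1 and 0.1 m and y of box2 in the frame of bin between -0.13 and 0.13 m and z of box2 in the frame of bin between -0.01 and 0.02 m and x of box3 in the frame of bin between -0.1 and 0.1 m and y of box3 in the frame of bin between -0.13 and 0.13 m and z of box3 in the frame of bin between -0.01 and 0.02 m and x of box4 in the frame of bin between -0.1 and 0.1 m and y of box4 in the frame of bin between -0.13 and 0.13 m and z of box4 in the frame of bin between -0.01 and 0.02 m and angle between bin_lid's own z axis and vertical above 1.65 rad), for 0.3 s.
3. the lid is shut again with the boxes inside (x of box1 in the frame of bin between -0.1 and 0.1 m and y of box1 in the frame of bin between -0.13 and 0.13 m and z of box1 in the frame of bin between -0.01 and 0.02 m and angle between each of box1, box2, box3, box4's own z axis and vertical below 0.25 rad and x of box2 in the frame of bin between -0.1 and 0.1 m and y of box2 in the frame of bin between -0.13 and 0.13 m and z of box2 in the frame of bin between -0.01 and 0.02 m and x of box3 in the frame of bin between -0.1 and 0.1 m and y of box3 in the frame of bin between -0.13 and 0.13 m and z of box3 in the frame of bin between -0.01 and 0.02 m and x of box4 in the frame of bin between -0.1 and 0.1 m and y of box4 in the frame of bin between -0.13 and 0.13 m and z of box4 in the frame of bin between -0.01 and 0.02 m and angle between bin_lid's own z axis and vertical below 0.15 rad and value of joint bin_pedal below 0.03 rad), for 0.2 s.
4. every tag hangs on the green rail (x of tag1 in the frame of rail_green between -0.02 and 0.02 m and y of tag1 in the frame of rail_green between -0.07 and 0.07 m and z of tag1 in the frame of rail_green between 0.17 and 0.19 m and angle between each of tag1, tag2's own z axis and vertical below 0.3 rad and x of tag2 in the frame of rail_green between -0.02 and 0.02 m and y of tag2 in the frame of rail_green between -0.07 and 0.07 m and z of tag2 in the frame of rail_green between 0.17 and 0.19 m), for 0.2 s.
At the end, for the whole second after the job is handed in: every bun box stands upright (within 0.25 rad) on the bin's floor, the pedal is up (under 0.03 rad) and the lid shut (under 0.15 rad), and every tag hangs at rest on the green rail's bar between its end stops, upright within 0.3 rad (all of step 3 and all of step 4 and linear speed of each of box1, box2, box3, box4, tag1, tag2 below 0.03 m/s); the robot touches nothing.
It fails at once if the lid is slammed: the pedal comes up faster than 0.8 rad/s (velocity of joint bin_pedal below -0.8 rad/s).
It fails at once if the robot handles the lid itself (more than 3 N) (contact force between any of the fingers, the arm and bin_lid above 3 N).
It fails at once if a sauce bottle, jar or cup is moved more than 60 mm or knocked over (distance of any of sauce_orange, sauce_brown, sauce_tan, dip_jar, cup from where it was at the start of the episode above 0.06 m or angle between any of sauce_orange, sauce_brown, sauce_tan, dip_jar, cup's own z axis and vertical above 0.6 rad).
Of tag1, tag2 only 1 to 2 are there at a start; the rules pass over those that are not, and their reading is None.
Of box1, box2, box3, box4 only 2 to 4 are there at a start; the rules pass over those that are not, and their reading is None.
At some moment in a run one of box1, box2, box3, box4 may be knocked a few centimetres aside while the robot is not near it.
It also fails if it takes over 210 s, if anything falls off the work surface, if the arm or the gripper's body presses on something with over 40 N, if the wrist force passes 120 N, or if a joint passes its speed limit or range.

## Robot

A 6-joint arm with a two-finger parallel gripper is mounted at the origin on the work surface. World frame = base frame: x ahead of the robot, y to its left, z up, the work surface at z = 0. Lengths are in mm, angles in degrees, forces in N, time in s.
With the tool pointing down it reaches from about 325 to 775 mm from the base axis. Payload 5.5 kg.
Tool frame: the origin (TCP) lies between the finger pads; the fingertips stand manip.finger_overhang ahead of it and the grasp point (between the pads) lies 2 mm behind it (manip.finger_overhang is the distance from the TCP to the fingertips, in mm); z points along the fingers, y is the direction in which the jaws open and shut (so a half turn about z gives the same grasp; the last joint's range is limited). The gripper opens to 88 mm and grips with 3 to 60 N. Pads are 20 mm wide; open, the fingers measure 115 mm over their backs; the gripper's body (75 mm by 178 mm) begins 61 mm behind the grasp point.
Start: joints at [63.444, 5.22, 70.514, -0, 104.267, -3.249], TCP at [237.409, 551.048, 239.631] pointing down, gripper open.
Joint ranges: [-164.24, 164.24], [-49.07, 125.15], [9.68, 141.18], [-86.29, 266.29], [3.28, 154.24], [-151.56, 151.56]. Speed limits (degrees/s): [147.25, 147.25, 172.46, 180, 180, 180].

## Interface

Orientations are given as [roll, pitch, yaw] about the fixed x, y, z axes, in that order (R = Rz(yaw) Ry(pitch) Rx(roll)).
In Python, from rig import manip gives the robot as it stands. The module is installed in compiled form; this text tells all that it offers.
- The arm moves only by the shell command python3 -m inch 'ROWS' [FORCE]. ROWS is JSON, a list of rows, each a list of 3 entries, a list of its own where there are three numbers: the shift along the tool's x, y, z in mm, then the turn, a rotation vector about the tool's x, y, z in rad, then the finger opening in mm, from 0 to 87.8. In form: [[[x, y, z], [rx, ry, rz], gripper], ...]. A call has 1 to 12 rows; each row shifts and turns the commanded pose from where the row before left it, along the tool's axes as they then stand; what a row does not reach is not made up. A row lasts 1/10 s, in which the tool goes at most 50 mm and 8.59 degrees, less where a joint would pass 70% of its speed; a pose out of reach is approached as far as the arm can. A call with a gripper value outside its range is refused whole. The fingers move at their own pace and stop on an object; FORCE is the grip in N (left out, the last holds). Time passes only in rows, so rows that do not move let the fingers close. It gives the time, the measured TCP pose, the force and the opening at its end, in the units of the state.
- manip.observe(): the state, without advancing time (a new reading comes with each control period).
- manip.read_camera(name): name is "scene" or "side" or "wrist"; returns a dict with "img" (400x640x3 uint8, red, green, blue), "K" (3x3 intrinsics, pixels), "R" (3x3) and "t" (3): a world point X has camera coordinates R X + t. Camera axes: x right, y down, z forward; pixel columns grow to the right and rows downward; lengths in mm; the calibration is good to about 2 mm. A picture is of the moment at which its call begins. There is no depth.
- manip.close_job(): hands the job in, once; it reports no verdict.
Trained networks look in a picture, given as the dict that the camera call returned (one of the last four; its "shot" number tells which), for a name from the list of things; names that differ only in an ending like _2 or _b are one class to them, and where a whole thing is asked for, a point or a joint stands for the part that bears it (a point fixed in the world has none). Each returns a list of dicts, best first, with "score" (0 to 1); they miss things now and then, are a little off and sometimes report something else, mostly with a low value. They report only what shows in the picture. A call takes as long as a camera call. They do not tell look-alikes from the thing itself.
- manip.cut_out(target, picture): "mask" (400x640 bool, what is visible of it).
- manip.tip_of(target, picture): "at" ([x, y, z] in mm, in world coordinates, good to about 4 mm: a listed point, or the origin of a listed thing).
The state is a dict: "time": time; "joint_positions": joint angles; "joint_velocities": joint speeds; "joint_efforts": joint torques, N m; "position": TCP position; "eef_rot": TCP orientation; "contact_force": force on the tool from outside, world axes, zero at the start; "torque": the same for the moment, N m; "gripper_width": finger opening in mm.
Only numpy, scipy, OpenCV 4.12 (cv2) and the standard library are available. Lean on these libraries where they do the work, as an engineer would, in place of code of your own. Each camera call takes 0.05 s, during which the arm holds its last target. There are 200 camera calls.

## Working session

There is one attempt and no reset: what is moved stays moved. The work goes in short steps, Python scripts to look and compute and a shell command to move; the robot and the scene stay as the last step left them, time stands still between calls to the robot, and variables do not carry over. Pictures are saved under pics/ and viewed, about 12 in all and at most 16, crops included, and the job is handed in when it is done.

```bash
mkdir -p pics; cat > h.py <<'E'
import numpy as np, cv2
from rig import manip
def save(p,n): cv2.imwrite(f'pics/{n}.png',p['img'][:,:,::-1])
def proj(p,X):
    c=p['R']@np.asarray(X,float)+p['t']; u=p['K']@c; return u[:2]/u[2]
def ray(p,uv,z):
    d=p['R'].T@np.linalg.inv(p['K'])@np.array([uv[0],uv[1],1.]); o=-p['R'].T@p['t']
    return o+d*(z-o[2])/d[2]
E
python3 - <<'E'
from h import *
print(manip.observe(), manip.finger_overhang)
for c in ('scene','side'):
    p=manip.read_camera(c); save(p,c+'0')
    print(c, 'cam at',(-p['R'].T@p['t']).round())
    for n in ['bin','bin_lid','tread','rail_white','rail_green','tag1','box1','sauce_orange','sauce_brown','sauce_tan','dip_jar','cup']:
        print(n,[(np.round(d['at']).astype(int).tolist(),round(d['score'],2)) for d in manip.tip_of(n,p)][:6])
E
```

```text
{'time': 0.0, 'joint_positions': array([ 6.34445552e+01,  5.26274984e+00,  7.05824911e+01, -7.21657027e-05,
        1.04265753e+02, -3.24774889e+00]), 'joint_velocities': array([0.04095439, 0.04311341, 0.08419532, 0.02100409, 0.13204997,
       0.11252708]), 'joint_efforts': array([ 1.25361894e-03, -4.46453512e+01, -4.06440139e+01,  6.99938997e-02,
        2.95293401e-02, -1.09252146e-04]), 'position': array([237.27628826, 550.80246344, 238.5045624 ]), 'eef_rot': array([-1.79889181e+02, -6.21832442e-03,  1.56692280e+02]), 'contact_force': array([-0.30548399, -0.16833379, -0.00706017]), 'torque': array([0.02551686, 0.005101  , 0.02942175]), 'gripper_width': 88.10387036452089} 17.0
scene cam at [1186.  860.  825.]
bin [([516, 281, -3], 0.68)]
bin_lid [([500, 392, 99], 0.85)]
tread [([602, 48, 90], 0.97), ([591, -89, 182], 0.17)]
rail_white [([601, -128, 0], 0.66)]
rail_green [([572, -324, 2], 0.91), ([322, -323, 3], 0.62)]
tag1 [([592, -87, 183], 0.96), ([602, -162, 182], 0.95)]
box1 [([436, -109, -4], 0.86), ([453, -207, 4], 0.82)]
sauce_orange [([748, -85, 5], 0.75)]
sauce_brown [([724, 26, 2], 0.88)]
sauce_tan [([715, -211, 1], 0.92), ([454, -207, 4], 0.31)]
dip_jar [([692, 125, 5], 0.59)]
cup [([477, -463, -1], 0.79), ([456, -205, 0], 0.36)]
side cam at [  -37. -1088.   914.]
bin [([517, 287, 4], 0.8)]
bin_lid [([502, 390, 96], 0.55)]
tread [([605, 49, 90], 0.46)]
rail_white [([597, -124, -2], 0.85)]
rail_green [([317, -319, -1], 0.92), ([570, -323, 0], 0.62)]
tag1 [([604, -166, 182], 0.7), ([594, -91, 181], 0.62)]
box1 [([437, -111, 0], 0.96), ([456, -207, -4], 0.73), ([572, -322, 2], 0.45)]
sauce_orange [([750, -81, 0], 0.73)]
sauce_brown []
sauce_tan [([716, -212, -4], 0.63)]
dip_jar [([697, 124, 1], 0.42)]
cup [([477, -467, -1], 0.9)]
```

View pics/scene0.png

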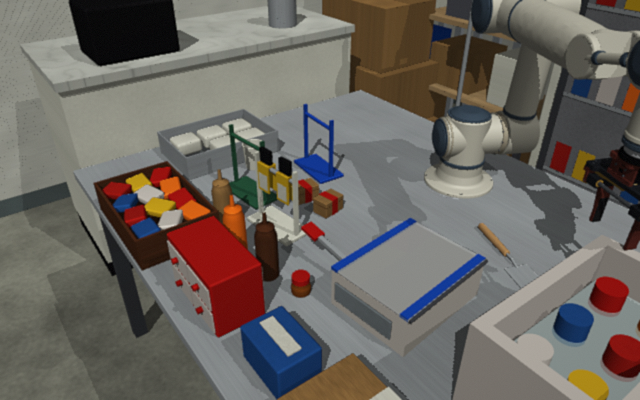

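View pics/side0.png

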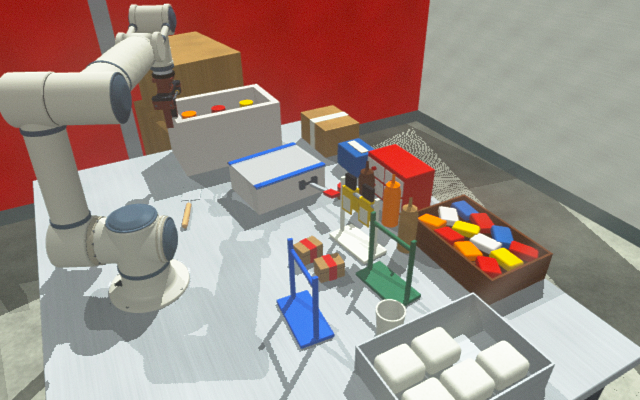

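The scene camera shows the white rail with two tags at about (280,180), the green rail at (250,165), a blue look-alike rail at (320,145), and two bun boxes at (305,188) and (328,202). The bin is at (410,275) and the red tread at (312,230). The side view agrees, with the blue rail at (305,290), green at (390,260), white at (357,225) and the boxes at (308,248) and (328,267). The orange bottle and the red drawer box are not part of the job.

Look-alikes:
- **Rails:** blue (320,145) against green (250,165). I choose green at world (571,-323).
- **Boxes:** the brown carton at upper right of the side view is clutter.

Next I take a closer look with the wrist camera.

```bash
cat >> h.py <<'E'
from scipy.spatial.transform import Rotation as Ro
def cur():
    s=manip.observe(); return np.array(s['position']),Ro.from_euler('xyz',s['eef_rot'],degrees=True),s
def plan(pos,rpy):
    """turn first (rotvec, tool), then shift in the turned tool axes"""
    P,R,s=cur(); T=Ro.from_euler('xyz',rpy,degrees=True)
    rv=(R.inv()*T).as_rotvec(); sh=T.inv().apply(np.array(pos)-P)
    print('P',P.round(1),s['eef_rot'].round(1),'F',s['contact_force'].round(1),'w',round(s['gripper_width'],1),'t',round(s['time'],2))
    print('turn',rv.round(3),'rows>=',int(np.ceil(np.linalg.norm(rv)/.15)),'shift',sh.round(1),'rows>=',int(np.ceil(np.linalg.norm(sh)/50)))
E
python3 -c "
from h import *
plan((540,-40,380),(180,0,97))"
```

```text
P [237.4 551.1 239.6] [-180.    -0.   156.7] F [-0.3  1.  -0.1] w 87.6 t 1.3
turn [-0.    -0.     1.042] rows>= 7 shift [-623.5  228.3 -140.4] rows>= 14
```

```bash
python3 -m inch '[[[0,0,-18],[0,0,0.13],87],[[0,0,-18],[0,0,0.13],87],[[0,0,-18],[0,0,0.13],87],[[0,0,-18],[0,0,0.13],87],[[0,0,-18],[0,0,0.13],87],[[0,0,-18],[0,0,0.13],87],[[0,0,-18],[0,0,0.13],87],[[0,0,-18],[0,0,0.13],87]]' 30
python3 -m inch '[[[-40,14,0],[0,0,0],87],[[-40,14,0],[0,0,0],87],[[-40,14,0],[0,0,0],87],[[-40,14,0],[0,0,0],87],[[-40,14,0],[0,0,0],87],[[-40,14,0],[0,0,0],87],[[-40,14,0],[0,0,0],87],[[-40,14,0],[0,0,0],87]]'
python3 -m inch '[[[-40,15,0],[0,0,0],87],[[-40,15,0],[0,0,0],87],[[-40,15,0],[0,0,0],87],[[-40,15,0],[0,0,0],87],[[-40,15,0],[0,0,0],87],[[-40,15,0],[0,0,0],87],[[-40,15,0],[0,0,0],87],[[-20,8,0],[0,0,0],87],[[0,0,0],[0,0,0],87],[[0,0,0],[0,0,0],87]]'
python3 - <<'E'
from h import *
plan((540,-40,380),(180,0,97))
p=manip.read_camera('wrist'); save(p,'w1'); print((-p['R'].T@p['t']).round(), p['R'].round(2).tolist())
for n in ['bin','tread','rail_white','rail_green','tag1','box1','sauce_orange','sauce_brown','sauce_tan','dip_jar','cup']:
    print(n,[(np.round(d['at']).astype(int).tolist(),round(d['score'],2)) for d in manip.tip_of(n,p)][:6])
E
```

```text
time: 2.1
position: [237.4, 551.0, 384.4]
eef_rot: [180.0, -0.0, 96.8]
contact_force: [-0.6, -0.8, 0.2]
gripper_width: 86.9
time: 2.9
position: [388.5, 245.7, 383.9]
eef_rot: [180.0, -0.0, 97.1]
contact_force: [0.4, 0.3, -0.7]
gripper_width: 87.0
time: 3.9
position: [537.3, -36.4, 383.5]
eef_rot: [-180.0, -0.0, 97.1]
contact_force: [0.3, 0.3, -1.2]
gripper_width: 87.3
P [537.3 -36.4 383.5] [-180.    -0.    97.1] F [ 0.3  0.3 -1.2] w 87.3 t 3.9
turn [-0.001 -0.     0.001] rows>= 1 shift [-3.9  2.2  3.5] rows>= 1
[529.  34. 529.] [[0.99, 0.12, 0.0], [0.12, -0.96, 0.26], [0.03, -0.26, -0.97]]
bin [([598, -129, 1], 0.48)]
tread [([749, -83, 3], 0.73), ([602, 44, 88], 0.56)]
rail_white [([599, -130, 1], 0.91)]
rail_green [([571, -324, -2], 0.97)]
tag1 [([592, -90, 180], 0.79), ([606, -167, 184], 0.65), ([453, -204, 2], 0.52)]
box1 [([439, -110, -1], 0.98), ([456, -205, 0], 0.6)]
sauce_orange [([753, -84, -1], 0.85)]
sauce_brown [([724, 22, 0], 0.6)]
sauce_tan [([713, -209, 2], 0.52)]
dip_jar [([696, 123, -2], 0.78)]
cup [([476, -464, 3], 0.89)]
```

View pics/w1.png

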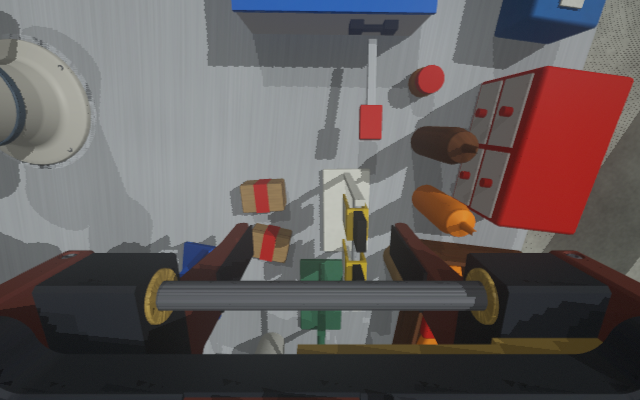

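The wrist view shows the red tread at (371,122) and its arm up to the hinge at (373,27). There are two bun boxes at (262,195) and (271,240), both lying nearly along world x, and no third. The brown bottle is right of the tread at (445,145). I'll measure the exact positions by colour.

```bash
cat >> h.py <<'E'
def hull(p,m,z,box=None):
    """largest blob of mask -> minAreaRect of its outline put on plane z"""
    m=m.astype(np.uint8)
    if box: k=np.zeros_like(m); k[box[1]:box[3],box[0]:box[2]]=1; m=m*k
    c=max(cv2.findContours(m,cv2.RETR_EXTERNAL,cv2.CHAIN_APPROX_NONE)[0],key=cv2.contourArea)
    q=np.array([ray(p,c_,z)[:2] for c_ in c[:,0]],np.float32)
    (cx,cy),(w,h),a=cv2.minAreaRect(q)
    if w<h: w,h,a=h,w,a+90
    return (round(cx,1),round(cy,1)),(round(w,1),round(h,1)),round((a+90)%180-90,1)
def red(p):
    i=p['img'].astype(int); return (i[...,0]>90)&(i[...,1]<75)&(i[...,2]<75)
E
python3 - <<'E'
from h import *
p=manip.read_camera('wrist')
print('tread z94',hull(p,red(p),94,(350,95,392,145)))
print('sleeve1 z50',hull(p,red(p),50,(235,170,290,220)),'sleeve2',hull(p,red(p),50,(250,222,292,265)))
i=p['img'].astype(int); br=(i[...,0]-i[...,2]>30)&(i[...,0]>60)
print('box1',hull(p,br,50,(235,170,290,220)),'box2',hull(p,br,50,(250,222,292,265)))
blue=(i[...,2]-i[...,0]>50)
print('lid edge z104', hull(p,blue,104,(200,0,450,30)))
for nm in ['sauce_brown']:
    for c in ('wrist','side'):
        q=manip.read_camera(c); d=manip.cut_out(nm,q)
        if d: ys,xs=np.nonzero(d[0]['mask']); print(nm,c,d[0]['score'],xs.min(),xs.max(),ys.min(),ys.max(), 'base ray',ray(q,(xs.min(),ys[xs==xs.min()].mean()),0).round())
E
```

```text
tread z94 ((602.2, 43.5), (50.5, 32.8), -81.6)
sleeve1 z50 ((440.1, -105.0), (61.2, 30.6), -82.9) sleeve2 ((457.6, -194.9), (73.8, 25.3), 82.5)
box1 ((440.8, -105.0), (78.7, 61.7), 9.7) box2 ((460.2, -195.7), (74.1, 69.4), 89.0)
lid edge z104 ((527.6, 185.2), (275.9, 15.2), 7.2)
sauce_brown wrist 0.72 411 478 126 164 base ray [701.  21.   0.]
sauce_brown side 0.63 358 374 162 193 base ray [795. 184.   0.]
```

```bash
python3 - <<'E'
from h import *
T=Ro.from_euler('xyz',(180,30,97.2),degrees=True)
g=np.array([601.5,56.7,85.6]); pre=g-T.apply([0,0,90]); print(pre.round(1))
plan(pre,(180,30,97.2))
E
```

```text
[595.9 101.3 163.5]
P [537.4 -36.4 383.6] [-180.    -0.    97.1] F [0.1 0.9 0.8] w 87.1 t 4.75
turn [-0.001 -0.524 -0.002] rows>= 4 shift [222.   75.3 125.9] rows>= 6
```

```bash
python3 -m inch '[[[0,0,0],[0,-0.131,0],70],[[0,0,0],[0,-0.131,0],60],[[0,0,0],[0,-0.131,0],60],[[0,0,0],[0,-0.131,0],60],[[37,12.5,21],[0,0,0],60],[[37,12.5,21],[0,0,0],60],[[37,12.5,21],[0,0,0],60],[[37,12.5,21],[0,0,0],60],[[37,12.5,21],[0,0,0],60],[[37,12.5,21],[0,0,0],60],[[0,0,0],[0,0,0],60],[[0,0,0],[0,0,0],60]]' 30
python3 - <<'E'
from h import *
plan([601.5,56.7,85.6],(180,30,97.2))
p=manip.read_camera('wrist'); save(p,'w2'); r=proj(p,[602,45,94]); print('expect',r, 'd',[d['at'] for d in manip.tip_of('tread',p)])
s=manip.read_camera('side'); cv2.imwrite('pics/s2.png',cv2.resize(s['img'][110:260,220:460,::-1],(768,480)))
E
```

```text
time: 5.95
position: [595.5, 100.9, 162.9]
eef_rot: [-179.8, 30.1, 97.2]
contact_force: [-0.0, -0.3, 0.7]
gripper_width: 59.7
P [595.5 100.9 162.9] [-179.8   30.1   97.2] F [-0.  -0.3  0.7] w 59.7 t 5.95
turn [-0.003  0.002  0.   ] rows>= 1 shift [ 0.   0.4 89.2] rows>= 2
expect [320.57960577 220.75647954] d [[604.1, 44.6, 87.7], [455.9, -205.1, -0.7]]
```

View pics/w2.png

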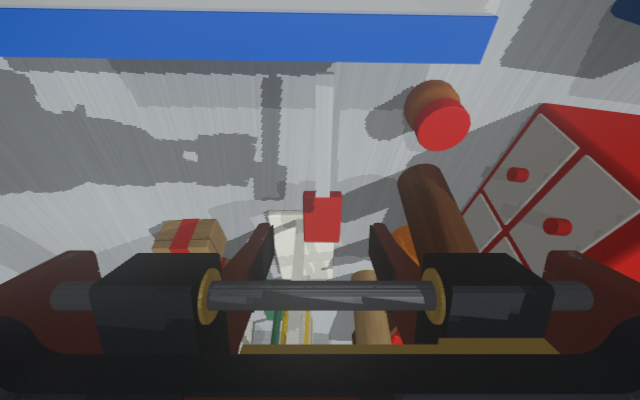

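The tread at (322,215) sits centred between the open fingers, and the brown bottle at (440,205) is clear to the right. I go in and pinch.

```bash
python3 -m inch '[[[0,0,25],[0,0,0],60],[[0,0,25],[0,0,0],60],[[0,0,20],[0,0,0],60],[[0,0,19],[0,0,0],60],[[0,0,0],[0,0,0],60],[[0,0,0],[0,0,0],30],[[0,0,0],[0,0,0],30],[[0,0,0],[0,0,0],30],[[0,0,0],[0,0,0],30]]' 40
python3 -m inch '[[[0,0,0],[0,0,0],30],[[0,0,0],[0,0,0],30],[[0,0,0],[0,0,0],30]]' 40
```

```text
time: 7.0
position: [601.3, 57.3, 87.8]
eef_rot: [179.9, 30.0, 97.1]
contact_force: [1.1, 0.4, 0.6]
gripper_width: 33.5
time: 7.3
position: [601.3, 57.3, 87.8]
eef_rot: [179.9, 30.0, 97.0]
contact_force: [-4.3, 2.3, 7.4]
gripper_width: 33.6
```

```bash
python3 -m inch '[[[0.84,0,2.42],[0,0.02,0],30],[[0.84,0,2.42],[0,0.02,0],30],[[0.84,0,2.42],[0,0.02,0],30],[[0.84,0,2.42],[0,0.02,0],30],[[0.84,0,2.42],[0,0.02,0],30],[[0.84,0,2.42],[0,0.02,0],30],[[0.84,0,2.42],[0,0.02,0],30],[[0.84,0,2.42],[0,0.02,0],30],[[0.84,0,2.42],[0,0.02,0],30],[[0.84,0,2.42],[0,0.02,0],30]]'
python3 -m inch '[[[0.84,0,2.42],[0,0.02,0],30],[[0.84,0,2.42],[0,0.02,0],30],[[0.84,0,2.42],[0,0.02,0],30],[[0.84,0,2.42],[0,0.02,0],30],[[0.84,0,2.42],[0,0.02,0],30],[[0.84,0,2.42],[0,0.02,0],30],[[0.84,0,2.42],[0,0.02,0],30],[[0.84,0,2.42],[0,0.02,0],30],[[0.84,0,2.42],[0,0.02,0],30],[[0.84,0,2.42],[0,0.02,0],30]]'
python3 - <<'E'
from h import *
s=manip.read_camera('side'); save(s,'s3'); print(manip.observe()['contact_force'])
for c in (s,manip.read_camera('scene')):
    print([(d['at'],d['score']) for d in manip.tip_of('tread',c)][:2])
E
```

```text
time: 8.3
position: [601.7, 54.3, 63.0]
eef_rot: [179.9, 18.6, 97.0]
contact_force: [-5.8, -0.0, 8.6]
gripper_width: 33.8
time: 9.3
position: [601.5, 56.4, 37.1]
eef_rot: [180.0, 7.1, 97.1]
contact_force: [-7.2, -1.1, 22.0]
gripper_width: 33.9
[-4.47858177  0.25859846  6.71051429]
[([604.4, 49.0, 34.4], 0.67)]
[([602.2, 45.9, 31.5], 0.47)]
```

View pics/s3.png

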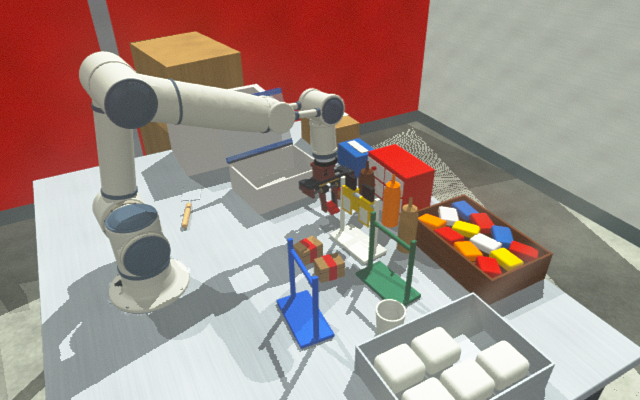

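The lid is open: the bin interior is visible with a blue edge at (268,93) standing up, and the tread reads 31–34 mm high. I release and back off, then look at the boxes.

```bash
python3 -m inch '[[[0,0,0],[0,0,0],60],[[0,0,0],[0,0,0],60],[[0,0,0],[0,0,0],60],[[0,0,-20],[0,0,0],60],[[0,0,-40],[0,0,0],60],[[0,0,-45],[0,0,0],60],[[0,0,-45],[0,0,0],70],[[0,0,-45],[0,0,0],75],[[0,0,-45],[0,0,0],75],[[0,0,-20],[0,0.124,0],75],[[0,0,0],[0,0,0],75]]'
python3 - <<'E'
from h import *
plan([440,-190,330],(180,0,8)); print(manip.observe()['joint_positions'].round(1))
p=manip.read_camera('scene'); 
print([(d['at'],d['score']) for d in manip.tip_of('tread',p)][:2])
E
```

```text
time: 10.6
position: [598.6, 87.9, 298.3]
eef_rot: [179.5, -0.1, 97.0]
contact_force: [1.0, -0.1, 0.5]
gripper_width: 75.1
P [598.6  87.9 298.3] [ 1.795e+02 -1.000e-01  9.700e+01] F [ 1.  -0.1  0.5] w 75.1 t 10.6
turn [ 0.005 -0.007  1.554] rows>= 11 shift [-195.7  253.1  -31.7] rows>= 7
[ 5.100e+00  6.800e+00  6.290e+01  1.000e-01  1.099e+02 -1.900e+00]
[([602.2, 43.7, 32.1], 0.54)]
```

```bash
python3 -m inch '[[[0,0,-5],[0,0,0.141],75],[[0,0,-5],[0,0,0.141],75],[[0,0,-5],[0,0,0.141],75],[[0,0,-5],[0,0,0.141],75],[[0,0,-5],[0,0,0.141],75],[[0,0,-5],[0,0,0.141],75],[[0,0,-5],[0,0,0.141],75],[[0,0,-5],[0,0,0.141],75],[[0,0,-5],[0,0,0.141],75],[[0,0,-5],[0,0,0.141],75],[[0,0,-2],[0,0,0.141],75]]'
python3 -m inch '[[[-37,25.5,0],[0,0,0],75],[[-37,25.5,0],[0,0,0],75],[[-37,25.5,0],[0,0,0],75],[[-37,25.5,0],[0,0,0],75],[[-37,25.5,0],[0,0,0],75],[[-37,25.5,0],[0,0,0],75],[[-37,25.5,0],[0,0,0],75],[[-37,25.5,0],[0,0,0],75],[[0,0,0],[0,0,0],75],[[0,0,0],[0,0,0],75]]'
cat >> h.py <<'E'
from scipy.optimize import minimize
def fitbox(views,x0,dims=(75,52,50)):
    """views: list of (picture, mask); fit x,y,yaw of a box standing on the table by silhouette IoU"""
    L,W,H=dims; C=np.array([[a*L/2,b*W/2,c*H] for a in(-1,1) for b in(-1,1) for c in(0,1)])
    def cost(v):
        Q=Ro.from_euler('z',v[2],degrees=True).apply(C)+[v[0],v[1],0]; s=0
        for p,m in views:
            k=cv2.convexHull(np.array([proj(p,q)*16 for q in Q]).round().astype(np.int32))
            a=np.zeros(m.shape,np.uint8); cv2.fillConvexPoly(a,k,1,shift=4)
            a=a>0; s+=1-(a&m).sum()/(a|m).sum()
        return s/len(views)
    best=min((minimize(cost,[x0[0],x0[1],y],method='Nelder-Mead',options=dict(initial_simplex=[[x0[0]-6,x0[1]-6,y],[x0[0]+8,x0[1],y+3],[x0[0],x0[1]+8,y-3],[x0[0]+4,x0[1]+4,y+8]])) for y in x0[2]),key=lambda r:r.fun)
    return best.x.round(1),round(best.fun,3)
E
python3 - <<'E'
from h import *
plan([440,-110,250],(180,0,8))
p=manip.read_camera('wrist'); save(p,'w4'); print([(d['at'],d['score']) for d in manip.tip_of('box1',p)])
for d in manip.cut_out('box1',p):
    m=d['mask']; ys,xs=np.nonzero(m); c=ray(p,(xs.mean(),ys.mean()),25)
    print(d['score'],m.sum(),xs.min(),xs.max(),ys.min(),ys.max(),c.round(),fitbox([(p,m)],(c[0],c[1],(-15,0,10,25))))
E
```

```text
time: 11.8
position: [597.2, 89.2, 342.8]
eef_rot: [179.9, 0.2, 7.9]
contact_force: [0.4, -0.4, -0.4]
gripper_width: 74.8
time: 12.8
position: [333.2, -156.0, 343.6]
eef_rot: [-180.0, 0.1, 8.1]
contact_force: [0.2, 0.3, -0.7]
gripper_width: 75.0
P [ 333.2 -156.   343.6] [-1.8e+02  1.0e-01  8.1e+00] F [ 0.2  0.3 -0.7] w 75.0 t 12.8
turn [-0.001  0.003  0.002] rows>= 1 shift [112.2 -30.6  93.6] rows>= 3
[([456.0, -204.4, 3.8], 0.93), ([438.7, -111.9, 0.3], 0.81)]
0.68 1958 341 388 62 121 [ 459. -207.   25.] (array([ 454.5, -205.2,   -5.4]), np.float64(0.061))
0.58 1937 280 319 68 122 [ 441. -108.   25.] (array([ 438.3, -109.9,   11.3]), np.float64(0.045))
```

View pics/w4.png

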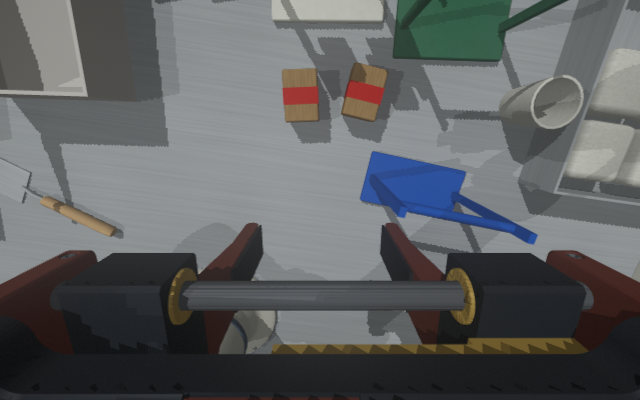

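Two boxes: box1 at pixel (300,95) → (438,-110), yaw about 11°, and box2 at (365,92) → (455,-205), yaw about -5°. No others are visible. I grasp box1 across its 52 mm width.

```bash
python3 -c "
from h import *
plan([438.5,-110.5,36],(180,0,10.5))
P=np.array([438.5,-110.5,180]);T=Ro.from_euler('xyz',(180,0,97.2),degrees=True)
"
```

```text
P [ 334.3 -154.7  344.3] [-1.799e+02  1.000e-01  8.400e+00] F [-0.8 -0.1  0. ] w 75.1 t 12.95
turn [-0.001  0.002 -0.037] rows>= 1 shift [110.5 -24.5 308.3] rows>= 7
```

```bash
python3 -m inch '[[[0,0,0],[0,0,-0.04],75],[[28,-6,40],[0,0,0],75],[[28,-6,40],[0,0,0],75],[[28,-6,40],[0,0,0],75],[[27,-6,40],[0,0,0],75],[[0,0,40],[0,0,0],75],[[0,0,35],[0,0,0],75],[[0,0,35],[0,0,0],75],[[0,0,25],[0,0,0],75],[[0,0,13],[0,0,0],75],[[0,0,0],[0,0,0],75],[[0,0,0],[0,0,0],75]]' 20
python3 -m inch '[[[0,0,0],[0,0,0],40],[[0,0,0],[0,0,0],40],[[0,0,0],[0,0,0],40],[[0,0,0],[0,0,0],40],[[0,0,0],[0,0,0],40],[[0,0,-20],[0,0,0],40],[[0,0,-45],[0,0,0],40],[[0,0,-45],[0,0,0],40],[[0,0,-45],[0,0,0],40],[[0,0,0],[0,0,0],40]]' 20
python3 - <<'E'
from h import *
Rb=Ro.from_euler('z',97.2,degrees=True)
for y in (60,-60):
    b=Rb.apply([-20,y,0])+[516,284,0]; print(b.round(1))
plan(list((Rb.apply([-20,60,0])+[516,284,0])[:2])+[191],(180,0,7.2))
E
```

```text
time: 14.15
position: [439.1, -111.2, 38.4]
eef_rot: [180.0, -0.0, 10.6]
contact_force: [-0.5, -0.5, 0.1]
gripper_width: 75.2
time: 15.15
position: [440.5, -112.7, 199.6]
eef_rot: [179.7, -0.6, 10.5]
contact_force: [0.9, 0.4, -1.8]
gripper_width: 52.0
[459.  256.6   0. ]
[578.  271.7   0. ]
P [ 440.5 -112.7  199.6] [179.7  -0.6  10.5] F [ 0.9  0.4 -1.8] w 52.0 t 15.15
turn [ 0.006 -0.01   0.058] rows>= 1 shift [  64.6 -364.1    8.6] rows>= 8
```

```bash
python3 -m inch '[[[0,0,0],[0,0,0.058],40],[[8,-45,0],[0,0,0],40],[[8,-46,0],[0,0,0],40],[[8,-46,0],[0,0,0],40],[[8,-46,0],[0,0,0],40],[[8,-46,0],[0,0,0],40],[[8,-45,0],[0,0,0],40],[[8,-45,0],[0,0,0],40],[[8,-45,0],[0,0,0],40],[[0,0,0],[0,0,0],40],[[0,0,0],[0,0,0],40]]' 20
python3 - <<'E'
from h import *
plan([459,256.6,46],(180,0,7.2))
p=manip.read_camera('wrist'); save(p,'w5')
i=p['img'].astype(int)
# predicted inner rim corners of bin
Rb=Ro.from_euler('z',97.2,degrees=True)
for c in [(-105,-135),(-105,135),(105,-135),(105,135)]: print(c,proj(p,Rb.apply([*c,100])+[516,284,0]).round())
E
```

```text
time: 16.25
position: [455.6, 257.8, 190.6]
eef_rot: [179.9, 0.2, 7.3]
contact_force: [-0.6, 0.4, -2.2]
gripper_width: 52.1
P [455.6 257.8 190.6] [179.9   0.2   7.3] F [-0.6  0.4 -2.2] w 52.1 t 16.25
turn [0.002 0.003 0.002] rows>= 1 shift [  3.2   1.6 144.6] rows>= 3
(-105, -135) [444. -64.]
(-105, 135) [410. 277.]
(105, -135) [145. -65.]
(105, 135) [192. 277.]
```

View pics/w5.png

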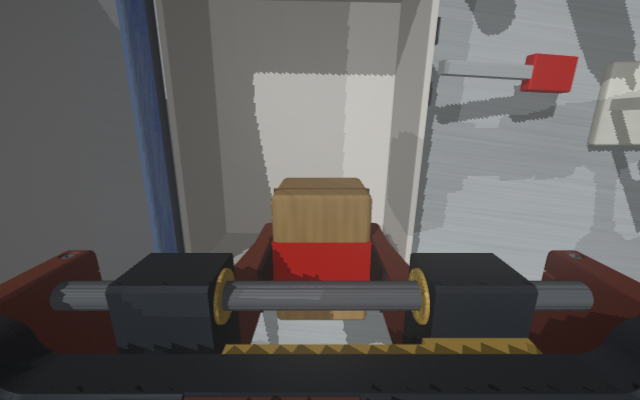

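The box is held level over the bin, with the right rim at about (415,250) matching the prediction of 410. I lower it.

```bash
python3 -m inch '[[[3,1,40],[0,0,0],40],[[0,0,40],[0,0,0],40],[[0,0,35],[0,0,0],40],[[0,0,20],[0,0,0],40],[[0,0,10],[0,0,0],40],[[0,0,0],[0,0,0],40],[[0,0,0],[0,0,0],40]]'
python3 -m inch '[[[0,0,0],[0,0,0],70],[[0,0,0],[0,0,0],70],[[0,0,0],[0,0,0],70],[[0,0,0],[0,0,0],70],[[0,0,-30],[0,0,0],70],[[0,0,-45],[0,0,0],70],[[0,0,-45],[0,0,0],75],[[0,0,-45],[0,0,0],75],[[0,0,0],[0,0,0],75]]'
python3 - <<'E'
from h import *
q=manip.read_camera('side')
print([(d['at'],d['score']) for d in manip.tip_of('box1',q)])
plan([455,-205,120],(180,0,-5.5))
E
```

```text
time: 17.0
position: [460.1, 256.5, 48.9]
eef_rot: [-180.0, -0.1, 7.1]
contact_force: [0.5, 0.2, -1.5]
gripper_width: 51.8
time: 17.9
position: [461.4, 258.1, 221.0]
eef_rot: [-179.8, -0.7, 7.2]
contact_force: [-0.4, -0.1, 0.4]
gripper_width: 74.8
[([458.8, -205.0, -0.6], 0.77), ([698.0, 125.4, 1.1], 0.7), ([459.0, 258.2, 1.0], 0.53), ([715.7, -212.2, -2.3], 0.47)]
P [459.8 257.2 214. ] [-179.9   -0.2    7.2] F [ 0.5 -0.5 -0.1] w 75.3 t 18.0
turn [-0.001 -0.003  0.222] rows>= 2 shift [ 39.5 460.6  94. ] rows>= 10
```

```bash
python3 -m inch '[[[0,0,0],[0,0,0.111],75],[[0,0,0],[0,0,0.111],75],[[-5,46,0],[0,0,0],75],[[-5,46,0],[0,0,0],75],[[-5,46,0],[0,0,0],75],[[-5,46,0],[0,0,0],75],[[-5,46,0],[0,0,0],75],[[-5,46,0],[0,0,0],75],[[-5,46,0],[0,0,0],75],[[-5,46,0],[0,0,0],75],[[0,46,0],[0,0,0],75],[[0,46,0],[0,0,0],75]]'
python3 -m inch '[[[0,0,0],[0,0,0],75],[[0,0,0],[0,0,0],75]]'
python3 - <<'E'
from h import *
p=manip.read_camera('wrist'); save(p,'w6'); print([(d['at'],d['score']) for d in manip.tip_of('box1',p)])
for d in manip.cut_out('box1',p)[:2]:
    m=d['mask']; ys,xs=np.nonzero(m); c=ray(p,(xs.mean(),ys.mean()),25)
    f=fitbox([(p,m)],(c[0],c[1],(-20,-5,10)));print(d['score'],m.sum(),c.round(),f)
    plan([f[0][0],f[0][1],37],(180,0,f[0][2]))
E
```

```text
time: 19.2
position: [374.1, -198.5, 210.4]
eef_rot: [-179.9, 0.1, -5.5]
contact_force: [1.3, 0.7, 0.2]
gripper_width: 75.0
time: 19.4
position: [374.5, -197.3, 210.4]
eef_rot: [-179.9, 0.2, -5.7]
contact_force: [0.4, -0.3, -0.8]
gripper_width: 75.3
[([457.8, -204.1, -2.4], 0.73)]
0.97 3549 [ 458. -205.   25.] (array([ 455.2, -205. ,   -4.2]), np.float64(0.053))
P [ 375.5 -195.8  211.8] [-1.799e+02  1.000e-01 -5.400e+00] F [-0.   0.3 -0.4] w 75.0 t 19.55
turn [-0.001  0.001 -0.021] rows>= 1 shift [ 80.2   3.4 174.8] rows>= 4
0.35 532 [592.  61.  25.] (array([636.1,  64.6,   1.1]), np.float64(0.225))
P [ 375.5 -195.8  211.8] [-1.799e+02  1.000e-01 -5.400e+00] F [-0.   0.3 -0.4] w 75.0 t 19.55
turn [-0.001  0.001 -0.113] rows>= 1 shift [ 265.6 -255.3  174.8] rows>= 9
```

```bash
python3 -m inch '[[[27,1.5,10],[0,0,-0.015],75],[[27,1.5,20],[0,0,0],75],[[27,1.5,30],[0,0,0],75],[[0,0,35],[0,0,0],75],[[0,0,35],[0,0,0],75],[[0,0,30],[0,0,0],75],[[0,0,13],[0,0,0],75],[[0,0,0],[0,0,0],75],[[0,0,0],[0,0,0],75]]' 20
python3 -m inch '[[[0,0,0],[0,0,0],40],[[0,0,0],[0,0,0],40],[[0,0,0],[0,0,0],40],[[0,0,0],[0,0,0],40],[[0,0,0],[0,0,0],40],[[0,0,-20],[0,0,0],40],[[0,0,-45],[0,0,0],40],[[0,0,-45],[0,0,0],40],[[0,0,-45],[0,0,0],40],[[0,0,0],[0,0,0],40]]' 20
python3 - <<'E'
from h import *
plan([578,265,191],(180,0,7.2))
E
```

```text
time: 20.45
position: [456.5, -208.2, 41.0]
eef_rot: [180.0, -0.1, -4.6]
contact_force: [-0.0, -0.0, 0.2]
gripper_width: 74.7
time: 21.45
position: [457.6, -210.1, 202.1]
eef_rot: [179.7, -0.6, -4.7]
contact_force: [0.4, -0.8, -1.7]
gripper_width: 51.6
P [ 457.6 -210.1  202.1] [179.7  -0.6  -4.7] F [ 0.4 -0.8 -1.7] w 51.6 t 21.45
turn [ 0.007 -0.01  -0.207] rows>= 2 shift [ 179.  -456.2   11.1] rows>= 10
```

```bash
python3 -m inch '[[[0,0,0],[0,0,-0.104],40],[[0,0,0],[0,0,-0.103],40],[[0,-46,0],[0,0,0],40],[[10,-46,0],[0,0,0],40],[[20,-45,0],[0,0,0],40],[[20,-44,0],[0,0,0],40],[[20,-44,0],[0,0,0],40],[[20,-44,0],[0,0,0],40],[[20,-44,0],[0,0,0],40],[[22,-44,0],[0,0,0],40],[[23,-44,0],[0,0,0],40],[[23,-44,0],[0,0,0],40]]' 20
python3 -m inch '[[[0,-5,0],[0,0,0],40],[[0,0,0],[0,0,0],40]]'
python3 -c "
from h import *
plan([578,265,48],(180,0,7.2))"
```

```text
time: 22.65
position: [576.5, 256.8, 192.6]
eef_rot: [179.9, 0.1, 7.2]
contact_force: [1.1, 0.1, -2.7]
gripper_width: 51.6
time: 22.85
position: [575.2, 261.1, 191.6]
eef_rot: [179.9, 0.2, 7.3]
contact_force: [0.0, -0.2, -2.4]
gripper_width: 51.7
P [575.2 261.1 191.6] [179.9   0.2   7.3] F [ 0.  -0.2 -2.4] w 51.7 t 22.85
turn [0.002 0.004 0.002] rows>= 1 shift [  3.3  -3.5 143.6] rows>= 3
```

```bash
python3 -m inch '[[[3,-3,40],[0,0,0],40],[[0,0,40],[0,0,0],40],[[0,0,35],[0,0,0],40],[[0,0,20],[0,0,0],40],[[0,0,9],[0,0,0],40],[[0,0,0],[0,0,0],40],[[0,0,0],[0,0,0],40]]'
python3 -m inch '[[[0,0,0],[0,0,0],70],[[0,0,0],[0,0,0],70],[[0,0,0],[0,0,0],70],[[0,0,0],[0,0,0],70],[[0,0,-30],[0,0,0],70],[[0,0,-45],[0,0,0],70],[[0,0,-45],[0,0,0],75],[[0,0,-45],[0,0,0],75],[[0,0,-25],[0,0,0],75],[[0,0,0],[0,0,0],75]]'
python3 - <<'E'
from h import *
q=manip.read_camera('side')
print([(d['at'],d['score']) for d in manip.tip_of('box1',q)],[(d['at'],d['score']) for d in manip.tip_of('tread',q)])
r=manip.read_camera('scene'); print([(d['at'],d['score']) for d in manip.tip_of('box1',r)],[(d['at'],d['score']) for d in manip.tip_of('tread',r)])
cv2.imwrite('pics/b7.png',np.hstack([cv2.resize(q['img'][80:240,180:400,::-1],(400,291)),cv2.resize(r['img'][170:330,300:520,::-1],(400,291))]))
plan([599,80,180],(180,8,97.2))
E
```

```text
time: 23.55
position: [579.1, 263.1, 52.3]
eef_rot: [-180.0, -0.1, 7.2]
contact_force: [-0.6, -0.2, -2.3]
gripper_width: 51.9
time: 24.55
position: [579.7, 264.2, 246.8]
eef_rot: [-179.9, -0.5, 7.2]
contact_force: [0.4, -0.3, 0.5]
gripper_width: 75.1
[([459.4, 253.4, 4.3], 0.65), ([581.7, 261.6, 4.4], 0.54)] [([606.1, 49.3, 32.0], 0.54)]
[([459.1, 257.6, 0.9], 0.89), ([580.4, 259.9, 6.1], 0.86)] [([590.7, -88.1, 183.3], 0.73), ([602.4, 45.2, 34.3], 0.63)]
P [577.8 263.4 237.9] [179.9   0.2   7.2] F [-0.2 -0.3  0. ] w 75.2 t 24.85
turn [-0.112 -0.106 -1.568] rows>= 11 shift [-174.7   -1.9   83. ] rows>= 4
```

View pics/b7.png

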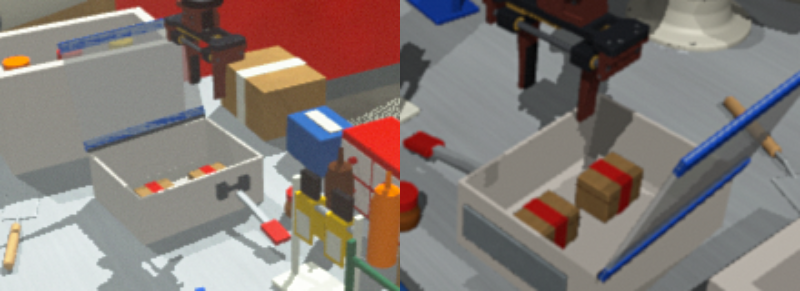

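Both boxes are upright on the bin floor in both views, and the lid is wide open. Back to the pedal.

```bash
python3 -m inch '[[[0,40,0],[0,0,0],70],[[0,45,0],[0,0,0],60],[[0,45,0],[0,0,0],60],[[0,0,0],[0,0,-0.143],60],[[0,0,0],[0,0,-0.143],60],[[0,0,0],[0,0,-0.143],60],[[0,0,0],[0,0,-0.143],60],[[0,0,0],[0,0,-0.143],60],[[0,0,0],[0,0,-0.143],60],[[0,0,0],[0,0,-0.143],60],[[0,0,0],[0,0,-0.143],60],[[0,0,0],[0,0,-0.143],60]]'
python3 -m inch '[[[0,0,0],[0,0,-0.143],60],[[0,0,0],[0,0,-0.138],60],[[0,0,0],[0,-0.124,0],60],[[0,0,0],[0,0,0],60]]'
python3 - <<'E'
from h import *
T=Ro.from_euler('xyz',(180,7.1,97.1),degrees=True)
g=np.array([601.5,56.4,36]); plan(g-T.apply([0,0,80]),(180,7.1,97.1))
E
```

```text
time: 26.05
position: [594.2, 134.5, 238.8]
eef_rot: [-179.9, 0.0, 81.3]
contact_force: [-0.4, -0.1, 1.4]
gripper_width: 60.1
time: 26.45
position: [593.9, 136.2, 238.6]
eef_rot: [-179.8, 7.2, 97.2]
contact_force: [0.0, -0.0, -0.8]
gripper_width: 59.9
P [593.9 136.2 238.6] [-179.8    7.2   97.2] F [ 0.  -0.  -0.8] w 59.9 t 26.45
turn [-0.003  0.001  0.002] rows>= 1 shift [-54.5  -2.3 130.9] rows>= 3
```

```bash
python3 -m inch '[[[-18,-1,10],[0,0,0],60],[[-18,-1,30],[0,0,0],60],[[-18,0,45],[0,0,0],60],[[0,0,45],[0,0,0],60],[[0,0,30],[0,0,0],60],[[0,0,25],[0,0,0],60],[[0,0,15],[0,0,0],60],[[0,0,0],[0,0,0],60],[[0,0,0],[0,0,0],60]]' 
python3 -c "
from h import *
plan([601.5,56.4,36],(180,7.1,97.1))"
```

```text
time: 27.35
position: [602.6, 56.7, 49.5]
eef_rot: [180.0, 7.1, 97.0]
contact_force: [0.7, 0.6, 0.4]
gripper_width: 60.5
P [602.6  56.7  49.5] [180.    7.1  97. ] F [0.7 0.6 0.4] w 60.5 t 27.35
turn [ 0.001 -0.001 -0.001] rows>= 1 shift [ 1.5 -1.1 13.4] rows>= 1
```

```bash
python3 -m inch '[[[0,0,8],[0,0,0],60],[[1,-1,5],[0,0,0],60],[[0,0,0],[0,0,0],60],[[0,0,0],[0,0,0],30],[[0,0,0],[0,0,0],30],[[0,0,0],[0,0,0],30],[[0,0,0],[0,0,0],30],[[0,0,0],[0,0,0],30],[[0,0,0],[0,0,0],30],[[0,0,0],[0,0,0],30]]' 45
python3 -m inch '[[[-0.79,0,-2.43],[0,-0.02,0],30],[[-0.79,0,-2.43],[0,-0.02,0],30],[[-0.79,0,-2.43],[0,-0.02,0],30],[[-0.79,0,-2.43],[0,-0.02,0],30],[[-0.79,0,-2.43],[0,-0.02,0],30],[[-0.79,0,-2.43],[0,-0.02,0],30],[[-0.79,0,-2.43],[0,-0.02,0],30],[[-0.79,0,-2.43],[0,-0.02,0],30],[[-0.79,0,-2.43],[0,-0.02,0],30],[[-0.79,0,-2.43],[0,-0.02,0],30]]'
python3 - <<'E'
from h import *
q=manip.read_camera('side')
print([(d['at'],d['score']) for d in manip.tip_of('tread',q)])
E
```

```text
time: 28.35
position: [601.5, 55.9, 36.0]
eef_rot: [180.0, 7.1, 97.0]
contact_force: [-1.1, -0.4, 1.8]
gripper_width: 33.6
time: 29.35
position: [601.7, 53.6, 60.3]
eef_rot: [-180.0, 18.6, 97.1]
contact_force: [5.1, 1.2, -6.7]
gripper_width: 33.6
[([603.8, 44.4, 63.0], 0.43)]
```

```bash
python3 -m inch '[[[-0.79,0,-2.43],[0,-0.02,0],30],[[-0.79,0,-2.43],[0,-0.02,0],30],[[-0.79,0,-2.43],[0,-0.02,0],30],[[-0.79,0,-2.43],[0,-0.02,0],30],[[-0.79,0,-2.43],[0,-0.02,0],30],[[-0.79,0,-2.43],[0,-0.02,0],30],[[-0.79,0,-2.43],[0,-0.02,0],30],[[-0.79,0,-2.43],[0,-0.02,0],30],[[-0.79,0,-2.43],[0,-0.02,0],30],[[-0.79,0,-2.43],[0,-0.02,0],30]]'
python3 -m inch '[[[-0.4,0,-1.2],[0,-0.01,0],30],[[0,0,0],[0,0,0],30]]'
python3 - <<'E'
from h import *
q=manip.read_camera('side'); r=manip.read_camera('scene')
print([(d['at'],d['score']) for p in (q,r) for d in manip.tip_of('tread',p)])
cv2.imwrite('pics/b8.png',np.hstack([cv2.resize(q['img'][80:240,180:400,::-1],(400,291)),cv2.resize(r['img'][170:330,300:520,::-1],(400,291))]))
E
```

```text
time: 30.45
position: [601.4, 56.3, 85.9]
eef_rot: [-180.0, 30.0, 97.1]
contact_force: [5.1, 2.1, -6.6]
gripper_width: 33.7
time: 30.65
position: [601.4, 56.4, 86.8]
eef_rot: [-180.0, 30.6, 97.1]
contact_force: [6.0, 1.6, -6.7]
gripper_width: 33.6
[([603.8, 47.8, 90.6], 0.72), ([479.7, -466.2, 1.0], 0.43), ([603.5, 45.4, 86.9], 0.68)]
```

View pics/b8.png

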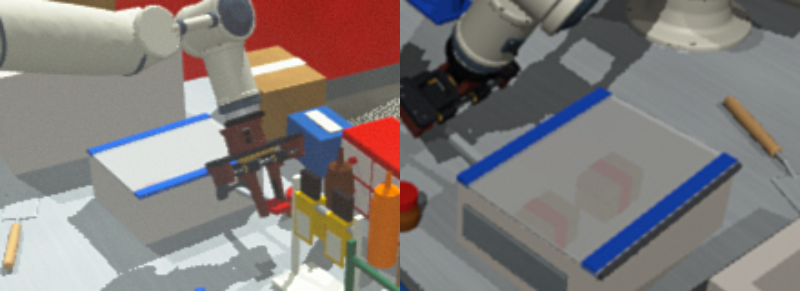

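The lid looks shut, but the force has not yet risen against the upper stop. I nudge up until it does.

```bash
for k in 1 2; do python3 -m inch '[[[-0.4,0,-1.2],[0,-0.01,0],30],[[0,0,0],[0,0,0],30]]'; done
```

```text
time: 31.05
position: [601.3, 56.4, 87.0]
eef_rot: [-179.9, 31.1, 97.1]
contact_force: [6.9, -1.8, -11.3]
gripper_width: 33.8
time: 31.25
position: [601.3, 56.4, 87.2]
eef_rot: [-179.9, 31.7, 97.1]
contact_force: [9.0, -3.0, -15.5]
gripper_width: 33.5
```

```bash
python3 -m inch '[[[-0.4,0,-1.2],[0,-0.01,0],30],[[0,0,0],[0,0,0],30]]'
```

```text
time: 31.45
position: [601.3, 56.4, 87.5]
eef_rot: [-179.9, 32.3, 97.2]
contact_force: [11.6, -5.7, -19.0]
gripper_width: 33.6
```

The pedal is at its upper stop: z stays put while the force climbs to 19 N. I release, back off, and go look at the rails.

```bash
python3 -m inch '[[[0.8,0,2.4],[0,0,0],30],[[0,0,0],[0,0,0],60],[[0,0,0],[0,0,0],60],[[0,0,0],[0,0,0],60],[[0,0,0],[0,0,0],60],[[0,0,-20],[0,0,0],60],[[0,0,-40],[0,0,0],60],[[0,0,-45],[0,0,0],60],[[0,0,-45],[0,0,0],60],[[0,0,-45],[0,0,0],60],[[0,0,-45],[0,0,0],60]]'
python3 -m inch '[[[0,0,-20],[0,0.141,0],60],[[0,0,-20],[0,0.141,0],60],[[0,0,-20],[0,0.141,0],60],[[0,0,-20],[0,0.141,0],60],[[0,0,0],[0,0,0.145],60],[[0,0,0],[0,0,0.145],60],[[0,0,0],[0,0,0.145],60],[[0,0,0],[0,0,0.145],60],[[0,0,0],[0,0,0.145],60],[[0,0,0],[0,0,0.145],60],[[0,0,0],[0,0,0.145],60],[[0,0,0],[0,0,0.145],60]]'
python3 - <<'E'
from h import *
q=manip.read_camera('side'); r=manip.read_camera('scene')
print([(d['at'],d['score']) for p in (q,r) for d in manip.tip_of('tread',p)])
print([(d['at'],d['score']) for p in (q,r) for d in manip.tip_of('bin_lid',p)])
plan([340,-190,400],(180,0,8))
E
```

```text
time: 32.55
position: [585.0, 184.5, 293.9]
eef_rot: [180.0, 32.3, 97.0]
contact_force: [1.3, 1.1, 0.5]
gripper_width: 60.3
time: 33.75
position: [582.0, 210.6, 366.3]
eef_rot: [180.0, -0.0, 30.2]
contact_force: [0.4, -0.5, -0.5]
gripper_width: 60.2
[([605.1, 49.2, 92.5], 0.5), ([604.9, 45.9, 88.1], 0.91)]
[([504.5, 391.6, 98.1], 0.58), ([498.2, 394.2, 99.3], 0.81)]
P [582.2 210.7 366.1] [180.   -0.   30.8] F [ 0.2 -0.3 -0.3] w 59.9 t 34.05
turn [ 0.    -0.     0.397] rows>= 3 shift [-295.6  363.1  -33.9] rows>= 10
```

```bash
python3 -m inch '[[[0,0,-10],[0,0,0.133],60],[[0,0,-10],[0,0,0.132],60],[[0,0,-10],[0,0,0.132],60],[[-33,40,0],[0,0,0],60],[[-33,40,0],[0,0,0],60],[[-33,40,0],[0,0,0],60],[[-33,40,0],[0,0,0],60],[[-33,40,0],[0,0,0],60],[[-33,40,0],[0,0,0],60],[[-33,40,0],[0,0,0],60],[[-33,40,0],[0,0,0],60],[[-32,40,0],[0,0,0],60]]'
python3 -m inch '[[[0,0,0],[0,0,0],60],[[0,0,0],[0,0,0],60]]'
python3 - <<'E'
from h import *
p=manip.read_camera('wrist'); save(p,'w9'); np.savez('w9.npz',**{k:p[k] for k in('img','K','R','t')})
for n in ['rail_white','rail_green','tag1','box1']: print(n,[(np.round(d['at'],1).tolist(),round(d['score'],2)) for d in manip.tip_of(n,p)][:3])
for s in (-1,1):
    for nm,c in (('g',(571,-323)),('w',(600,-128))):
        print(nm,s,proj(p,[c[0]-s*75*np.sin(.14),c[1]+s*75*np.cos(.14),204]).round())
E
```

```text
time: 35.25
position: [344.9, -173.7, 396.3]
eef_rot: [179.9, -0.1, 8.0]
contact_force: [1.1, -0.9, -0.1]
gripper_width: 59.9
time: 35.45
position: [345.9, -173.4, 396.2]
eef_rot: [180.0, -0.0, 7.7]
contact_force: [-0.2, -0.4, 0.2]
gripper_width: 59.9
rail_white [([595.7, -129.2, 2.1], 0.75)]
rail_green [([317.1, -320.6, 3.6], 0.93), ([573.2, -325.4, 0.8], 0.83)]
tag1 []
box1 []
g -1 [561.  -7.]
w -1 [384. -70.]
g 1 [419.  -6.]
w 1 [235. -69.]
```

View pics/w9.png

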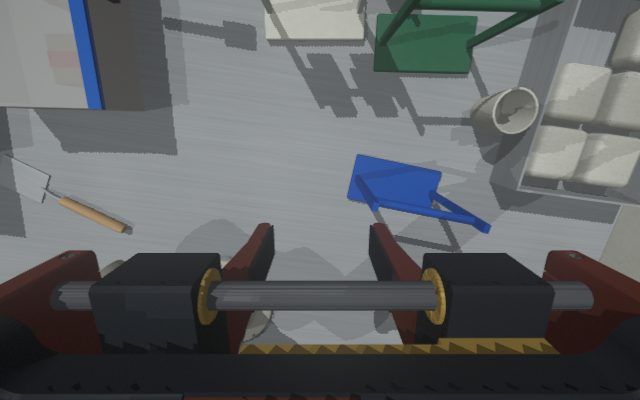

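The rail feet show at (315,20) white, (425,40) green and blue (395,180), but the tops are out of frame. I tilt the tool forward.

```bash
python3 -m inch '[[[0,0,0],[0,0.14,0],60],[[0,0,0],[0,0.14,0],60],[[0,0,0],[0,0.14,0],60],[[0,20,0],[0,0,0],60],[[0,0,0],[0,0,0],60],[[0,0,0],[0,0,0],60]]'
python3 - <<'E'
from h import *
p=manip.read_camera('wrist'); save(p,'w10'); np.savez('w10.npz',**{k:p[k] for k in('img','K','R','t')})
print((-p['R'].T@p['t']).round())
for n in ['rail_white','rail_green','tag1']: print(n,[(np.round(d['at'],1).tolist(),round(d['score'],2)) for d in manip.tip_of(n,p)][:3])
for s in (-1,1):
    for nm,c in (('g',(571,-323)),('w',(600,-128))):
        print(nm,s,proj(p,[c[0]-s*75*np.sin(.14),c[1]+s*75*np.cos(.14),204]).round())
E
```

```text
time: 36.3
position: [349.6, -191.7, 395.8]
eef_rot: [-179.9, -24.0, 7.9]
contact_force: [-0.8, 0.2, -0.4]
gripper_width: 60.2
[ 356. -191.  558.]
rail_white [([600.0, -130.6, -0.5], 0.76)]
rail_green [([318.5, -320.5, 1.3], 0.82)]
tag1 [([605.7, -164.9, 186.2], 0.6), ([591.5, -89.3, 180.4], 0.56)]
g -1 [492.  97.]
w -1 [354.  60.]
g 1 [383.  97.]
w 1 [247.  60.]
```

View pics/w10.png

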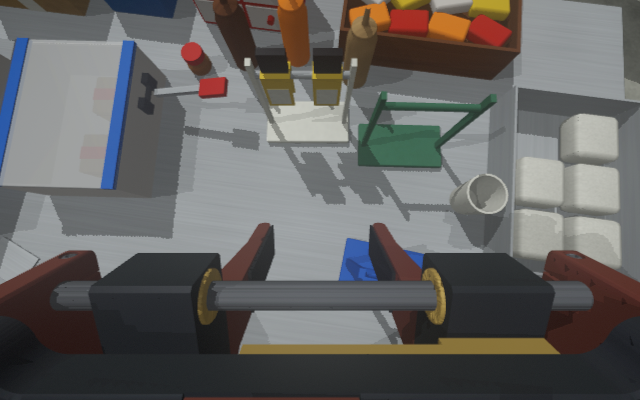

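The tops are now visible: the green end stops at (385,95) and (491,98), and the black tabs at (274,62) and (327,62). I fit the green rail pose from the colour masks in three views.

```bash
cat >> h.py <<'E'
def greenm(p,box):
    i=p['img'].astype(int); m=(i[...,1]-i[...,0]>18)&(i[...,1]-i[...,2]>8)
    k=np.zeros_like(m); k[box[1]:box[3],box[0]:box[2]]=1; return m&k
def bx(x,y,z0,z1,dx,dy): return np.array([[x+a*dx/2,y+b*dy/2,c] for a in(-1,1) for b in(-1,1) for c in(z0,z1)])
RAIL=[bx(0,0,0,12,90,170),bx(0,75,12,204,12,8),bx(0,-75,12,204,12,8),bx(0,0,168,180,12,150)]
def fitrail(views,x0):
    def cost(v):
        s=0
        for p,m in views:
            a=np.zeros(m.shape,np.uint8)
            for B in RAIL:
                Q=Ro.from_euler('z',v[2],degrees=True).apply(B)+[v[0],v[1],0]
                k=cv2.convexHull(np.array([proj(p,q)*16 for q in Q]).round().astype(np.int32)); cv2.fillConvexPoly(a,k,1,shift=4)
            a=a>0; s+=1-(a&m).sum()/(a|m).sum()
        return s/len(views)
    r=min((minimize(cost,[x0[0],x0[1],y],method='Nelder-Mead',options=dict(initial_simplex=[[x0[0]-5,x0[1]-5,y],[x0[0]+5,x0[1],y+4],[x0[0],x0[1]+5,y-4],[x0[0]+3,x0[1]+3,y+8]])) for y in x0[2]),key=lambda r:r.fun)
    return r.x.round(1),round(r.fun,3)
E
python3 - <<'E'
from h import *
V=[]
for c in('wrist','side','scene'):
    p=manip.read_camera(c); u=[proj(p,np.array([571+a,-323+b,z])) for a in(-70,70) for b in(-110,110) for z in(0,220)]
    lo=np.maximum(np.min(u,0).astype(int),0); hi=np.max(u,0).astype(int); m=greenm(p,(lo[0],lo[1],hi[0],hi[1]))
    V.append((p,m)); print(c,m.sum(),fitrail([(p,m)],(571,-323,(-5,5,15))))
print(fitrail(V,(571,-323,(-5,5,15))))
plan([600,-270,330],(180,0,98))
E
```

```text
wrist 4413 (array([ 574. , -324.5,    6.9]), np.float64(0.236))
side 2004 (array([ 574.8, -319.6,    4.7]), np.float64(0.236))
scene 989 (array([ 564.1, -333.4,    5.8]), np.float64(0.467))
(array([ 570.4, -322.4,    5.8]), np.float64(0.322))
P [ 349.6 -192.   396. ] [-180.   -24.1    7.9] F [ 0.3 -0.2 -0.2] w 60.0 t 36.65
turn [ 0.329 -0.329 -1.547] rows>= 11 shift [-112.1  237.1   66. ] rows>= 6
```

```bash
python3 -m inch '[[[0,0,0],[0,-0.14,0],60],[[0,0,0],[0,-0.14,0],60],[[0,0,0],[0,-0.14,0],60],[[0,0,0],[0,0,-0.143],60],[[0,0,0],[0,0,-0.143],60],[[0,0,0],[0,0,-0.143],60],[[0,0,0],[0,0,-0.143],60],[[0,0,0],[0,0,-0.143],60],[[0,0,0],[0,0,-0.143],60],[[0,0,0],[0,0,-0.143],60],[[0,0,0],[0,0,-0.143],60],[[0,0,0],[0,0,-0.143],60]]'
python3 -m inch '[[[0,0,0],[0,0,-0.143],60],[[0,0,0],[0,0,-0.143],60],[[-18,39,11],[0,0,0],60],[[-18,39,11],[0,0,0],60],[[-18,39,11],[0,0,0],60],[[-18,39,11],[0,0,0],60],[[-18,39,11],[0,0,0],60],[[-18,39,11],[0,0,0],60],[[0,0,0],[0,0,0],50],[[0,0,0],[0,0,0],50]]'
python3 - <<'E'
from h import *
p=manip.read_camera('wrist'); save(p,'w11'); np.savez('w11.npz',**{k:p[k] for k in('img','K','R','t')})
plan([600,-270,330],(180,0,98))
i=p['img'].astype(int); print([(np.round(d['at'],1).tolist(),round(d['score'],2)) for d in manip.tip_of('tag1',p)])
for c in ((592,-89),(605,-165)): print(proj(p,[*c,226]).round())
E
```

```text
time: 37.85
position: [349.5, -192.2, 395.9]
eef_rot: [-180.0, -0.0, 81.9]
contact_force: [0.4, 0.5, 0.3]
gripper_width: 60.3
time: 38.85
position: [596.7, -266.8, 326.7]
eef_rot: [-179.7, -0.2, 98.0]
contact_force: [-0.2, 0.7, 0.2]
gripper_width: 50.5
P [ 596.  -266.7  329.7] [-180.   -0.   98.] F [-0.9  0.1  0.6] w 50.0 t 38.9
turn [-0.001 -0.    -0.   ] rows>= 1 shift [-3.9  3.5 -0.3] rows>= 1
[([605.9, -169.7, 178.2], 0.97), ([597.6, -91.5, 183.1], 0.71)]
[348. -21.]
[348.  87.]
```

View pics/w11.png

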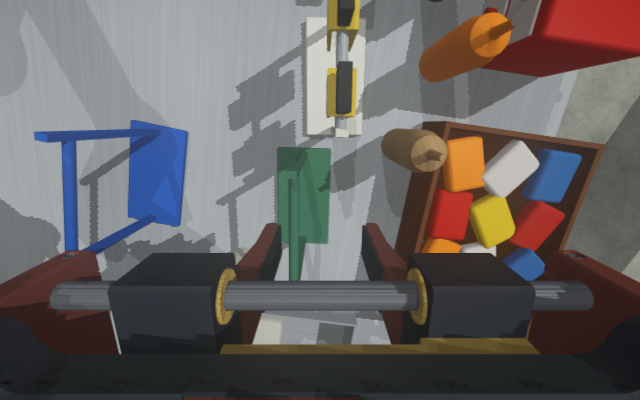

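View w11 shows tag2's black tab at (345,85) with tag1 beyond at (345,10), the green foot at (303,195) with its bar at about x=293, and blue off to the left. I extract these numerically.

```bash
python3 - <<'E'
from h import *
p=dict(np.load('w11.npz')); i=p['img'].astype(int)
for r in (65,75,85,95,105,112,116): print(r,'max-chan',[int(i[r,c].max()) for c in range(328,364,2)])
for r in (160,180,200,220,235): print(r,'G',[int(i[r,c,1]) for c in range(272,334,2)],)
print('col344',[(r,int(i[r,344].max())) for r in range(52,128,3)])
print('foot z12: L,R @200',[ray(p,(c,200),12)[:2].round(1) for c in (278,329)], 'near/far col 310',[ray(p,(310,r),12)[:2].round(1) for r in (148,243)])
E
```

```text
65 max-chan [208, 208, 208, 209, 104, 61, 72, 73, 72, 73, 72, 72, 127, 210, 209, 209, 208, 208]
75 max-chan [149, 150, 149, 149, 88, 63, 73, 71, 72, 72, 71, 71, 145, 203, 204, 208, 209, 209]
85 max-chan [149, 149, 149, 149, 69, 63, 71, 71, 71, 71, 70, 70, 152, 203, 204, 209, 209, 210]
95 max-chan [149, 149, 149, 148, 66, 65, 70, 69, 70, 70, 71, 70, 182, 202, 204, 208, 161, 140]
105 max-chan [148, 148, 149, 148, 58, 64, 69, 69, 69, 68, 68, 68, 191, 203, 206, 190, 151, 134]
112 max-chan [147, 147, 147, 141, 58, 58, 58, 57, 57, 58, 75, 137, 202, 202, 151, 153, 196, 143]
116 max-chan [112, 144, 175, 149, 109, 107, 109, 123, 134, 140, 143, 147, 161, 184, 207, 207, 207, 167]
160 G [118, 118, 111, 83, 85, 84, 85, 85, 83, 84, 84, 77, 77, 85, 90, 89, 87, 103, 105, 117, 117, 116, 115, 116, 117, 117, 118, 118, 118, 132, 164]
180 G [166, 123, 112, 106, 119, 119, 117, 117, 94, 84, 99, 107, 108, 103, 117, 116, 113, 106, 105, 104, 108, 117, 116, 117, 116, 115, 109, 84, 81, 103, 120]
200 G [165, 152, 115, 101, 114, 115, 115, 115, 97, 94, 111, 118, 117, 105, 116, 115, 115, 116, 113, 105, 105, 105, 108, 117, 116, 116, 116, 117, 117, 173, 170]
220 G [165, 150, 118, 100, 115, 115, 115, 115, 99, 95, 111, 117, 116, 105, 116, 117, 116, 115, 115, 116, 113, 105, 104, 103, 115, 116, 116, 116, 131, 171, 172]
235 G [63, 56, 52, 52, 57, 115, 116, 116, 102, 94, 111, 117, 116, 105, 114, 115, 115, 115, 116, 115, 113, 104, 104, 105, 105, 110, 117, 118, 148, 172, 172]
col344 [(52, 177), (55, 177), (58, 176), (61, 107), (64, 72), (67, 73), (70, 73), (73, 72), (76, 72), (79, 72), (82, 71), (85, 71), (88, 71), (91, 71), (94, 70), (97, 70), (100, 70), (103, 69), (106, 68), (109, 67), (112, 57), (115, 149), (118, 155), (121, 167), (124, 166), (127, 165)]
foot z12: L,R @200 [array([ 529.9, -334.7]), array([ 617.3, -322.3])] near/far col 310 [array([ 573.3, -238.7]), array([ 595.1, -406.8])]
```

```bash
python3 - <<'E'
from h import *
p=dict(np.load('w11.npz'))
print('K',p['K'][0].round(1),'cam',(-p['R'].T@p['t']).round(1))
for r,c in ((62,345.5),(86,345.5),(111,345.3)): print('tab',ray(p,(c,r),226).round(1))
for r in (63,85,109): print('tabw',(ray(p,(351.8,r),226)-ray(p,(339.3,r),226)).round(1)[:2])
for r in (200,220,235): print('bar',ray(p,(293.3,r),175).round(1),(ray(p,(299,r),175)-ray(p,(287.5,r),175)).round(1)[0])
E
```

```text
K [276.3   0.  321.2] cam [ 587.5 -196.7  472.4]
tab [ 599.6 -146.4  226. ]
tab [ 602.6 -164.5  226. ]
tab [ 605.6 -184.1  226. ]
tabw [10.1  1.4]
tabw [10.3  1.4]
tabw [10.5  1.5]
bar [ 567.2 -283.4  175. ] 12.7
bar [ 569.9 -307.   175. ] 13.0
bar [ 572.  -325.2  175. ] 13.2
```

```bash
python3 -c "
from h import *
plan([602.5,-165,250],(180,0,99))"
```

```text
P [ 595.5 -266.6  331.8] [1.799e+02 1.000e-01 9.800e+01] F [-0.3  0.6  0.8] w 50.0 t 38.95
turn [ 0.002  0.001 -0.018] rows>= 1 shift [99.2 22.8 81.8] rows>= 3
```

```bash
python3 -m inch '[[[0,0,0],[0,0,-0.018],50],[[33,8,10],[0,0,0],50],[[33,8,20],[0,0,0],50],[[33,7,20],[0,0,0],50],[[0,0,30],[0,0,0],50],[[0,0,25],[0,0,0],50],[[0,0,0],[0,0,0],50],[[0,0,0],[0,0,0],50]]' 15
python3 -c "
from h import *
plan([602.5,-165,209],(180,0,99))"
```

```text
time: 39.75
position: [602.6, -165.6, 227.2]
eef_rot: [179.9, 0.1, 99.0]
contact_force: [-0.1, -0.5, 0.1]
gripper_width: 50.0
P [ 602.6 -165.6  227.2] [1.799e+02 1.000e-01 9.900e+01] F [-0.1 -0.5  0.1] w 50.0 t 39.75
turn [0.002 0.001 0.   ] rows>= 1 shift [ 0.6 -0.  18.2] rows>= 1
```

```bash
python3 -m inch '[[[0,0,12],[0,0,0],50],[[0,0,6],[0,0,0],50],[[0,0,0],[0,0,0],50],[[0,0,0],[0,0,0],5],[[0,0,0],[0,0,0],5],[[0,0,0],[0,0,0],5],[[0,0,0],[0,0,0],5],[[0,0,0],[0,0,0],5],[[0,0,0],[0,0,0],5],[[0,0,0],[0,0,0],5]]' 20
python3 -m inch '[[[0,0,-10],[0,0,0],5],[[0,0,-15],[0,0,0],5],[[0,0,-25],[0,0,0],5],[[0,0,-30],[0,0,0],5],[[0,0,-30],[0,0,0],5],[[0,0,-15],[0,0,0],5],[[0,0,0],[0,0,0],5],[[0,0,0],[0,0,0],5]]' 20
python3 - <<'E'
from h import *
q=manip.read_camera('side'); p=manip.read_camera('wrist'); save(p,'w12')
cv2.imwrite('pics/s12.png',np.hstack([cv2.resize(q['img'][90:310,280:460,::-1],(360,440)),cv2.resize(p['img'][0:300,180:480,::-1],(440,440))]))
plan([575.6,-354.8,335],(180,0,96.5))
E
```

```text
time: 40.75
position: [603.2, -165.6, 207.1]
eef_rot: [180.0, 0.0, 99.0]
contact_force: [-0.1, -0.4, 1.5]
gripper_width: 11.9
time: 41.55
position: [603.3, -165.6, 332.4]
eef_rot: [179.9, 0.0, 99.0]
contact_force: [-0.1, 0.4, -1.4]
gripper_width: 12.0
P [ 603.  -165.5  330.5] [-1.799e+02 -1.000e-01  9.900e+01] F [-0.3 -0.1 -0.8] w 12.3 t 41.65
turn [-0.002 -0.001  0.044] rows>= 1 shift [-185.   -48.7   -4.5] rows>= 4
```

View pics/s12.png

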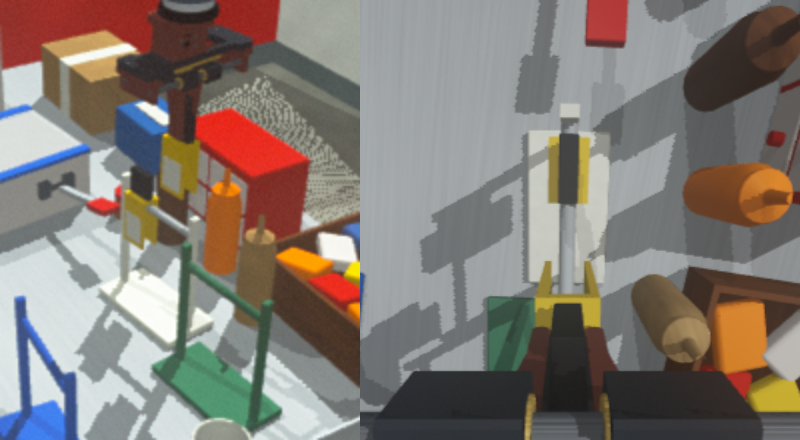

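Tag2 is held straight, and the grip centre at x=603.2 agrees with the vision estimate within 1 mm. I carry it to the green rail.

```bash
python3 -m inch '[[[0,0,0],[0,0,0.044],5],[[-37,-9.8,0],[0,0,0],5],[[-37,-9.8,0],[0,0,0],5],[[-37,-9.8,0],[0,0,0],5],[[-37,-9.8,0],[0,0,0],5],[[-37,-9.8,0],[0,0,0],5],[[0,0,0],[0,0,0],5],[[0,0,0],[0,0,0],5],[[0,0,0],[0,0,0],5]]'
python3 - <<'E'
from h import *
plan([576,-355,290],(180,0,96.5))
q=manip.read_camera('side'); r=manip.read_camera('scene'); p=manip.read_camera('wrist'); np.savez('w13.npz',**{k:p[k] for k in('img','K','R','t')})
cv2.imwrite('pics/s13.png',np.hstack([cv2.resize(q['img'][130:310,320:460,::-1],(340,437)),cv2.resize(p['img'][100:300,220:430,::-1],(458,437))]))
E
```

```text
time: 42.55
position: [575.6, -353.9, 331.3]
eef_rot: [-180.0, -0.1, 96.5]
contact_force: [1.0, 0.6, -0.5]
gripper_width: 12.1
P [ 575.6 -353.9  331.3] [-1.80e+02 -1.00e-01  9.65e+01] F [ 1.   0.6 -0.5] w 12.1 t 42.55
turn [-0.001 -0.001  0.001] rows>= 1 shift [-1.2  0.3 41.3] rows>= 1
```

View pics/s13.png

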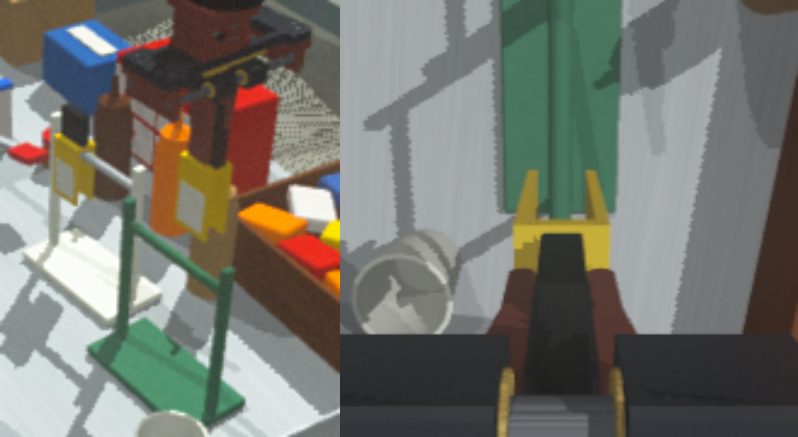

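```bash
python3 - <<'E'
from h import *
p=dict(np.load('w13.npz')); i=p['img'].astype(int)
for r in (130,150,170,185): print(r,[int(i[r,c,1]) for c in range(310,338)])
for r in (130,150,170,185):
    # bar line vs tag plane: bar x at given y
    print(ray(p,(323.4,r),174).round(1))
E
```

```text
130 [117, 118, 118, 117, 114, 97, 80, 91, 100, 108, 115, 118, 120, 119, 115, 111, 106, 106, 105, 104, 107, 115, 116, 117, 118, 116, 117, 117]
150 [117, 117, 117, 117, 114, 96, 80, 91, 101, 108, 113, 118, 118, 118, 116, 110, 104, 107, 106, 107, 106, 106, 106, 106, 110, 118, 117, 116]
170 [116, 116, 115, 115, 112, 96, 80, 91, 101, 109, 114, 117, 119, 118, 115, 109, 109, 117, 116, 113, 105, 106, 105, 106, 106, 106, 106, 109]
185 [126, 118, 117, 117, 113, 96, 80, 92, 101, 108, 113, 117, 119, 118, 114, 107, 107, 116, 116, 116, 113, 104, 101, 98, 119, 133, 133, 133]
[ 571.3 -290.4  174. ]
[ 573.7 -311.4  174. ]
[ 576.3 -333.3  174. ]
[ 578.3 -350.2  174. ]
```

Bar centre at column 320.5 gives x≈575.7 at y=-355, and the TCP is at 575.6, so it is aligned. I lower with checks.

```bash
python3 -m inch '[[[-1,0,20],[0,0,0],5],[[0,0,20],[0,0,0],5],[[0,0,15],[0,0,0],5],[[0,0,10],[0,0,0],5],[[0,0,10],[0,0,0],5],[[0,0,0],[0,0,0],5]]'
python3 -c "
from h import *
plan([576,-355,209],(180,0,96.5))"
```

```text
time: 43.3
position: [575.3, -355.3, 255.6]
eef_rot: [-179.9, -0.1, 96.5]
contact_force: [-1.0, 0.3, -1.0]
gripper_width: 11.9
P [ 575.3 -355.3  255.6] [-1.799e+02 -1.000e-01  9.650e+01] F [-1.   0.3 -1. ] w 11.9 t 43.3
turn [-0.001 -0.001  0.   ] rows>= 1 shift [ 0.2  0.7 46.6] rows>= 1
```

Past bar-top level with no contact; seat it and release.

```bash
python3 -m inch '[[[0,0,20],[0,0,0],5],[[0,0,15],[0,0,0],5],[[0,0,8],[0,0,0],5],[[0,0,3],[0,0,0],5],[[0,0,0],[0,0,0],5],[[0,0,0],[0,0,0],5]]'
python3 -m inch '[[[0,0,1],[0,0,0],5],[[0,0,0],[0,0,0],5]]'
```

```text
time: 43.9
position: [575.7, -356.1, 212.2]
eef_rot: [179.9, 0.1, 96.5]
contact_force: [0.1, -0.6, -1.5]
gripper_width: 11.7
time: 44.1
position: [575.6, -356.0, 210.5]
eef_rot: [180.0, 0.0, 96.5]
contact_force: [0.7, 0.1, -0.4]
gripper_width: 11.7
```

```bash
python3 -m inch '[[[0,0,2],[0,0,0],5],[[0,0,1],[0,0,0],5],[[0,0,0],[0,0,0],5],[[0,0,0],[0,0,0],30],[[0,0,0],[0,0,0],50],[[0,0,0],[0,0,0],50],[[0,0,0],[0,0,0],50],[[0,0,-15],[0,0,0],50],[[0,0,-40],[0,0,0],50],[[0,0,-45],[0,0,0],50],[[0,0,-20],[0,0,0],50],[[0,0,0],[0,0,0],50]]'
python3 - <<'E'
from h import *
print([(d['at'],d['score']) for c in('side','scene') for d in manip.tip_of('tag1',manip.read_camera(c))])
plan([598,-180,330],(180,0,99))
E
```

```text
time: 45.3
position: [575.9, -356.2, 333.4]
eef_rot: [179.6, 0.4, 96.5]
contact_force: [0.2, -0.4, 0.0]
gripper_width: 49.9
[([590.3, -90.7, 182.3], 0.68), ([577.5, -355.7, 179.0], 0.61), ([576.0, -355.0, 181.7], 0.85), ([592.6, -89.5, 181.8], 0.59), ([574.9, -323.6, -1.5], 0.55), ([513.9, 283.6, -2.1], 0.46), ([599.4, -125.0, -1.5], 0.23)]
P [ 575.3 -355.7  324.4] [-1.798e+02 -1.000e-01  9.650e+01] F [-0.1 -0.  -1. ] w 50.3 t 45.5
turn [-0.003 -0.002 -0.044] rows>= 1 shift [170.   49.9  -5.6] rows>= 4
```

```bash
python3 -m inch '[[[0,0,0],[0,0,-0.044],50],[[42,12.5,0],[0,0,0],50],[[42,12.5,0],[0,0,0],50],[[42,12.5,0],[0,0,0],50],[[42,12.5,0],[0,0,0],50],[[0,0,0],[0,0,0],50],[[0,0,0],[0,0,0],50]]'
python3 - <<'E'
from h import *
p=manip.read_camera('wrist'); i=p['img'].astype(int)
c=proj(p,[591.5,-90,226]).round().astype(int); print(c)
m=(i.max(2)<85)&(i.max(2)>66); b=np.zeros_like(m); b[c[1]-28:c[1]+29,c[0]-12:c[0]+13]=1
print(hull(p,m&b,226)); r=c[1]
for rr in (r-15,r,r+15): print([int(x) for x in i[rr,c[0]-14:c[0]+15].max(1)])
plan([591.2,-90.5,209],(180,0,99))
E
```

```text
time: 46.2
position: [598.4, -181.1, 325.2]
eef_rot: [-179.9, -0.1, 99.1]
contact_force: [0.4, 0.2, -0.1]
gripper_width: 49.8
[330  98]
((591.5, -89.3), (39.4, 11.1), -82.8)
[195, 182, 145, 145, 144, 144, 145, 132, 85, 65, 68, 67, 68, 69, 69, 69, 68, 68, 68, 70, 69, 66, 116, 179, 199, 199, 199, 199, 200]
[145, 144, 145, 144, 145, 145, 145, 129, 72, 69, 69, 69, 68, 68, 70, 69, 69, 68, 69, 69, 70, 75, 147, 199, 199, 199, 199, 199, 202]
[144, 144, 144, 145, 145, 145, 138, 107, 65, 70, 70, 69, 70, 69, 69, 69, 68, 68, 69, 69, 68, 127, 180, 187, 198, 198, 199, 200, 203]
P [ 598.3 -182.2  325.3] [-179.9   -0.    99. ] F [ 0.4  0.2 -1.1] w 49.8 t 46.25
turn [-0.002 -0.001  0.   ] rows>= 1 shift [ 91.7   7.3 116.3] rows>= 3
```

```bash
python3 -m inch '[[[31,2.3,10],[0,0,0],50],[[31,2.3,25],[0,0,0],50],[[30,2.3,30],[0,0,0],50],[[0,0,30],[0,0,0],50],[[0,0,14],[0,0,0],50],[[0,0,8],[0,0,0],50],[[0,0,0],[0,0,0],50],[[0,0,0],[0,0,0],50]]' 20
python3 -m inch '[[[0,0,0],[0,0,0],5],[[0,0,0],[0,0,0],5],[[0,0,0],[0,0,0],5],[[0,0,0],[0,0,0],5],[[0,0,0],[0,0,0],5],[[0,0,0],[0,0,0],5],[[0,0,0],[0,0,0],5]]' 20
```

```text
time: 47.05
position: [591.4, -91.3, 211.3]
eef_rot: [179.9, 0.0, 98.9]
contact_force: [-0.4, -0.3, -0.2]
gripper_width: 49.8
time: 47.75
position: [591.0, -90.1, 210.1]
eef_rot: [180.0, 0.0, 99.0]
contact_force: [-0.4, 1.0, 0.3]
gripper_width: 12.0
```

```bash
python3 -m inch '[[[0,0,-10],[0,0,0],5],[[0,0,-15],[0,0,0],5],[[0,0,-25],[0,0,0],5],[[0,0,-30],[0,0,0],5],[[0,0,-30],[0,0,0],5],[[0,0,-15],[0,0,0],5],[[0,0,0],[0,0,0],5],[[0,0,0],[0,0,0],5]]' 20
python3 -c "
from h import *
plan([568.6,-291.5,335],(180,0,96.5))"
```

```text
time: 48.55
position: [591.1, -90.2, 335.4]
eef_rot: [179.9, 0.0, 99.0]
contact_force: [0.0, 0.7, -1.3]
gripper_width: 11.6
P [591.1 -90.2 335.4] [179.9   0.   99. ] F [ 0.   0.7 -1.3] w 11.6 t 48.55
turn [0.001 0.    0.044] rows>= 1 shift [-197.4  -45.2    0.4] rows>= 5
```

```bash
python3 -m inch '[[[0,0,0],[0,0,0.044],5],[[-39.5,-9,0],[0,0,0],5],[[-39.5,-9,0],[0,0,0],5],[[-39.5,-9,0],[0,0,0],5],[[-39.5,-9,0],[0,0,0],5],[[-39.5,-9,0],[0,0,0],5],[[0,0,0],[0,0,0],5],[[0,0,0],[0,0,0],5],[[0,0,0],[0,0,0],5]]'
python3 - <<'E'
from h import *
plan([568.6,-291.5,260],(180,0,96.5))
p=manip.read_camera('wrist'); i=p['img'].astype(int)
c=proj(p,[565.2,-262,174]).round().astype(int);print(c,[int(x) for x in i[c[1],c[0]-14:c[0]+15,1]],[int(x) for x in i[c[1],c[0]-14:c[0]+15,0]])
E
```

```text
time: 49.45
position: [568.7, -290.6, 334.1]
eef_rot: [-179.9, -0.1, 96.5]
contact_force: [-0.4, 0.8, -1.8]
gripper_width: 11.9
P [ 568.7 -290.6  334.1] [-1.799e+02 -1.000e-01  9.650e+01] F [-0.4  0.8 -1.8] w 11.9 t 49.45
turn [-0.001 -0.001  0.   ] rows>= 1 shift [-0.9 -0.2 74.1] rows>= 2
[321 162] [114, 114, 115, 114, 115, 115, 114, 114, 104, 75, 82, 86, 92, 99, 103, 105, 107, 107, 102, 99, 102, 106, 112, 113, 113, 114, 114, 114, 114] [71, 71, 72, 71, 71, 71, 71, 72, 66, 53, 57, 58, 61, 64, 66, 67, 68, 67, 65, 64, 65, 67, 70, 71, 71, 71, 71, 71, 70]
```

Bar centred under the tag (columns 315–327, expected 321). Lower.

```bash
python3 -m inch '[[[-1,0,20],[0,0,0],5],[[0,0,20],[0,0,0],5],[[0,0,15],[0,0,0],5],[[0,0,10],[0,0,0],5],[[0,0,10],[0,0,0],5],[[0,0,0],[0,0,0],5]]'
python3 -m inch '[[[0,0,15],[0,0,0],5],[[0,0,15],[0,0,0],5],[[0,0,8],[0,0,0],5],[[0,0,4],[0,0,0],5],[[0,0,3],[0,0,0],5],[[0,0,0],[0,0,0],5],[[0,0,0],[0,0,0],5]]'
```

```text
time: 50.1
position: [568.6, -291.7, 258.6]
eef_rot: [-179.9, -0.1, 96.5]
contact_force: [0.2, 0.7, -1.4]
gripper_width: 11.9
time: 50.8
position: [568.8, -292.6, 215.7]
eef_rot: [180.0, 0.0, 96.5]
contact_force: [0.8, -1.3, -0.5]
gripper_width: 11.8
```

```bash
python3 -m inch '[[[0,0,3],[0,0,0],5],[[0,0,2],[0,0,0],5],[[0,0,1],[0,0,0],5],[[0,0,0],[0,0,0],5]]'
python3 -m inch '[[[0,0,0],[0,0,0],30],[[0,0,0],[0,0,0],50],[[0,0,0],[0,0,0],50],[[0,0,0],[0,0,0],50],[[0,0,-15],[0,0,0],50],[[0,0,-40],[0,0,0],50],[[0,0,-45],[0,0,0],50],[[0,0,-40],[0,0,0],50],[[0,0,0],[0,0,0],50],[[0,0,0],[0,0,0],50]]'
python3 - <<'E'
from h import *
q=manip.read_camera('side'); r=manip.read_camera('scene')
for n in('tag1','tread','bin_lid','box1','sauce_orange','sauce_brown','sauce_tan','dip_jar','cup'): print(n,[(d['at'],d['score']) for p in(q,r) for d in manip.tip_of(n,p) if d['score']>.4])
cv2.imwrite('pics/fin.png',np.hstack([cv2.resize(q['img'][80:340,180:440,::-1],(400,400)),cv2.resize(r['img'][100:330,200:430,::-1],(400,400))]))
E
```

```text
time: 51.2
position: [568.8, -292.6, 210.0]
eef_rot: [179.9, 0.0, 96.5]
contact_force: [-1.1, 0.7, 3.8]
gripper_width: 11.8
time: 52.2
position: [568.9, -292.6, 351.2]
eef_rot: [179.8, 0.1, 96.5]
contact_force: [1.2, -0.8, -0.3]
gripper_width: 50.2
tag1 [([567.3, -293.9, 178.5], 0.84), ([579.6, -353.8, 181.5], 0.83), ([567.7, -290.0, 183.2], 0.97), ([574.0, -355.0, 180.4], 0.61)]
tread [([606.5, 51.0, 90.1], 0.57), ([604.0, 42.7, 93.1], 0.59)]
bin_lid [([506.5, 393.0, 99.4], 0.96), ([499.2, 392.6, 98.9], 0.76)]
box1 []
sauce_orange [([751.3, -80.5, -1.9], 0.84), ([745.3, -82.4, 5.2], 0.62)]
sauce_brown [([723.7, 23.5, -1.7], 0.68), ([751.1, -81.0, 2.4], 0.62), ([713.7, -211.5, 1.2], 0.47), ([724.2, 25.8, 1.9], 0.97)]
sauce_tan [([715.6, -212.9, -1.0], 0.93), ([717.8, -210.6, -1.2], 0.86)]
dip_jar [([696.1, 126.2, 2.7], 0.67), ([696.1, 123.9, -1.8], 0.86), ([568.4, -291.3, 181.2], 0.51)]
cup [([479.9, -463.3, 2.0], 0.88), ([576.5, -352.1, 185.2], 0.52), ([475.7, -463.8, -0.5], 0.6)]
```

View pics/fin.png

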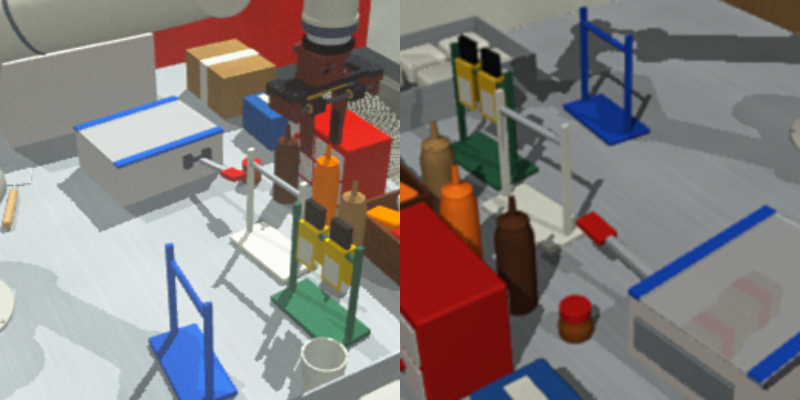

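The final view shows both tags hanging straight on the green rail, the lid shut with both boxes inside, the tread up at about 90 mm, and everything else where it was. I hand in.

```bash
python3 -c "
from rig import manip
print(manip.close_job(), manip.observe()['time'])"
```

```text
the job is handed in; nothing more can be done
the job is handed in; nothing more can be done
```

The job is done and handed in after about 52 s of robot time; `close_job` reports no verdict, so I don't have the official result.

- **Pedal and lid:** I pinched the tread, pressed it fully down (the lid stood open) and later eased it back up over about 2 s. I kept lifting until the force rose to about 19 N against the upper stop. The arm never touched the lid.
- **Boxes:** only two bun boxes were present. Both were set upright on the bin floor while the lid was open, and both still show inside under the shut lid.
- **Tags:** both tags were lifted over the white rail's end stop. They now hang on the green rail at about (576, -355) and (568, -292), each at about 180 mm height, not on the blue look-alike.

**Last checks:**
- The tread read about 90–93 mm high, so the pedal is up within measuring error. I could not read its angle directly, so the under-0.03 rad limit rests on that and on the force at the stop.
- The lid looks shut in both views.
- The bottles, jar and cup are within a few millimetres of where they started.
- The gripper ended about 140 mm above the tags, touching nothing.
- The detector no longer reported the boxes through the closed lid, so that check rests on the picture.
- A three-view fit of the green rail was poor and differed by about 2 mm, so I used a close wrist view instead, and both tags seated with no sideways force.

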